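Load the dead-weight hanger and hang it in the fork

ROBOT

A 6-joint arm with a two-finger parallel gripper is mounted at the origin on the work surface. World frame = base frame: x ahead of the robot, y to its left, z up, the work surface at z = 0. Lengths are in m, angles in degrees, forces in N, time in s.
With the tool pointing down it reaches from about 0.4 to 0.825 m from the base axis. Payload 7 kg.
Tool frame: the origin (TCP) lies midway between the tips of the shut fingers; the grasp point (between the pads) lies 19 mm behind it; z points along the fingers, y is the line along which they close (so a half turn about z gives the same grasp; the last joint's range is limited). The gripper opens to 88 mm and grips with 3 to 60 N. Pads are 19 mm wide; open, the fingers measure 130 mm over their backs; the gripper's body (78 mm by 193 mm) begins 47 mm behind the grasp point.
Start: joints at [86.58, 20.546, 0.682, 0, -70.136, -16.507], TCP at [0.23, 0.635, 0.191] pointing down, gripper open.
Joint ranges: [-176.03, 176.03], [-82.01, 121.73], [-58.28, 71.71], [-173.87, 95.51], [-174.79, -0.11], [-173.66, 173.66]. Speed limits (degrees/s): [136.94, 136.94, 172.46, 180, 180, 180].

INTERFACE

Orientations are given as [roll, pitch, yaw] about the fixed x, y, z axes, in that order (R = Rz(yaw) Ry(pitch) Rx(roll)).
In Python, from plant import ctrl gives the robot as it stands. The module is installed in compiled form; this text tells all that it offers.
- The arm moves only by the tool send_rows, never from a script. Its argument "plan" is a list that holds one entry, the list of rows, each a list of 6 numbers: the shift along the tool's x, y, z in cm, then the turn, a rotation vector about the tool's x, y, z in degrees. A call has 1 to 8 rows; each row is the pose to reach, as a shift and turn from the pose commanded when the call began, along the tool's axes at that moment; what a row does not reach only later rows make up. A row lasts 1/12 s, in which the tool goes at most 41.7 mm and 7.16 degrees, less where a joint would pass 70% of its speed; a pose out of reach is approached as far as the arm can. A call with a gripper value outside its range is refused whole. "fingers" is the opening, from 0 (shut) to 1 (fully open), set as the call begins (left out, the last holds). The fingers move at their own pace and stop on an object; the grip force is fixed at half the most. Time passes only in rows, so rows that repeat a pose let the fingers close. It gives the time, the measured TCP pose, the force, the opening and the grip force at its end, in the units of the state.
- ctrl.get_obs(): the state, without advancing time (a new reading comes with each control period).
- ctrl.snapshot(name): name is "scene" or "top" or "wrist"; returns a dict with "img" (400x640x3 uint8, red, green, blue), "K" (3x3 intrinsics, pixels), "pose" (4x4, takes a point from camera to world coordinates). Camera axes: x right, y down, z forward; pixel columns grow to the right and rows downward; lengths in m; the calibration is good to about 2 mm. A picture is of the moment at which its call begins. There is no depth.
- ctrl.close_job(): hands the job in; it is judged then, once.
The state is a dict: "clock": time; "joint_pos": joint angles; "qvel": joint speeds; "tau": joint torques, N m; "tool_pos": TCP position; "orientation": TCP orientation; "force": force on the tool from outside, world axes, zero at the start; "moment": the same for the moment, N m; "opening": finger opening in m; "gripper_force": force on a finger pad.
Only numpy, scipy, OpenCV 4.12 (cv2) and the standard library are available. Lean on these libraries where they do the work, as an engineer would, in place of code of your own. Each camera call takes 0.05 s, during which the arm holds its last target. There are 200 camera calls.

TASK

Make up the belt-tension weight: with the hanger standing in its wooden cup, slide the larger slotted disc onto the stem first and let it lie on the foot, then take the smaller slotted disc out of its trough and slide it on top, its slot facing the opposite way so that neither disc can slip off, with both slots pushed home so that the discs sit centred on the stem. The smaller disc can only be taken end to end in the trough, which covers its slot, so lay it on the open end of the rack and take it again across the slot. Then lift the loaded hanger by its knob, hang it in the fork of the grey stand with its collar resting on the tines behind the little lips, and let go; leave the other things on the bench alone.

Things in the scene. Friction and masses are not known exactly. Their poses are not given: they have to be found in the camera images.
- hanger: Steel weight hanger, one loose rigid piece of revolution about its z axis, 75 mm tall, 200 g, standing upright in the cup. Origin: centre of its underside, z up. From below: round foot 48 mm diameter from 0 to 6 mm; stem 8 mm diameter from 6 to 52 mm; collar 26 mm diameter from 52 to 57 mm; plain knob 18 mm diameter from 57 to 75 mm (the grip).
- hanger_collar (a point): Point on the hanger's axis in the plane of the collar's underside, 52 mm above the hanger's underside.
- cup: Low round wooden cup fixed to the bench, 72 mm outside, 51 mm inside, rim 9 mm above the bench, floor 4 mm above the bench; the hanger's foot stands in it with its top 1 mm above the rim. Origin: centre of its underside on the bench.
- disc_large: The larger slotted disc, bare steel, 60 mm diameter, 14 mm thick, about 260 g, lying flat on the bench. Origin: centre of its underside, z up. A straight through slot 12 mm wide runs along its own +x from the rim to a flat end 6 mm past the centre (at x = -6 mm); the last 6 mm at the mouth flare to about 19 mm.
- slot_large (a point): Point in the large disc's slot, 25 mm from its centre along its +x (towards the slot mouth), at half thickness.
- disc_small: The smaller slotted disc, bare steel, 52 mm diameter, 12 mm thick, about 170 g, lying flat in the trough of the rack with its slot pointing roughly along the trough (within 20 degrees), mouth towards the board's bare end. Origin: centre of its underside, z up. Slot as in the large disc: 12 mm wide, along its own +x, flat end 6 mm past the centre, mouth flared to about 19 mm over the last 6 mm.
- slot_small (a point): Point in the small disc's slot, 25 mm from its centre along its +x (towards the slot mouth), at half thickness.
- rack: Plywood board fixed on the bench, 190 mm along its x, 76 mm along its y, 6 mm thick; origin: centre of its underside, z up. Near its -x end two wooden walls, 66 mm long in x, 8 mm thick, tops 30 mm above the bench, stand 57 mm apart and form a trough along x with both ends open. The +x end of the board is bare.
- rack_trough (a point): Middle of the trough's floor on the board's top (6 mm above the bench), 50 mm from the board's centre towards its -x.
- rack_open_end (a point): Middle of the bare end of the board on its top (6 mm above the bench), 55 mm from the board's centre towards its +x: a place to lay a disc down and take it again.
- stand: Grey stand fixed on the bench: base plate 90 by 110 mm, post 24 mm diameter, and a steel arm 6 mm thick, its top face 140 mm above the bench, that points along the stand's own -x (roughly towards the robot) and ends in a two-tine fork open to -x, its seat 90 mm from the post. A block on the post rises to 149 mm. Origin: centre of the base's underside (on the post's axis).
- fork_seat (a point): Where the hanger's axis should hang: on the tines' top face, midway between them, 140 mm above the bench. Its axes are the stand's. Tines 6 mm thick, 11 mm wide, 14 mm apart, from 24 mm before this point (mouth, -x) to the slot's closed end 13 mm beyond it; 3 mm high lips on their last 4 mm at the mouth. The stem enters along +x; the collar rests on top behind the lips.
- plain_washer: Bystander: steel washer 54 mm diameter, 10 mm thick, round hole, no slot. Origin: centre of underside.
- spacer_ring: Bystander: steel ring 40 mm diameter, 12 mm thick. Origin: centre of underside.
- wood_block: Bystander: wooden block 60 by 90 by 60 mm, at the far side. Origin: centre of underside.
- file_handle_a: Bystander: turned wooden file handle 115 mm long, 27 mm thick, lying down, far left.
- file_handle_b: Bystander: a second, paler file handle of the same size beside it.
- sanding_block: Bystander: cork sanding block 100 by 50 by 30 mm, at the left.
- polish_tin: Bystander: aluminium tin 70 mm diameter, 40 mm tall, at the right.
- scraper: Bystander: screwdriver-like scraper 200 mm long with dark wooden handle, lying at the far side.
Things that resemble listed ones, but are neither listed nor needed, are in the scene too. Of the things shaped like the stand, the grey one is meant.

How it is judged:
By the outcome, as a careful person would: the job done as asked, in the order asked, and still so for the second after the job is handed in, with the robot touching nothing.
It also fails if it takes over 72 s, if anything falls off the work surface, if the arm or the gripper's body presses on something with over 40 N, if the wrist force passes 120 N, or if a joint passes its speed limit or range.

## Working session

There is one attempt and no reset: what is moved stays moved. The work goes in short steps, Python scripts to look and compute and a tool call to move; the robot and the scene stay as the last step left them, time stands still between calls to the robot, and variables do not carry over. Pictures are saved under pics/ and viewed, at most 10 in all, crops included, and the job is handed in when it is done.

Besides the shell and the picture viewer there is one more tool, called after "Emit:" as name(argument=value, ...), one argument or row to a line, values as JSON. send_rows: Moves the arm, as the interface text tells. Its arguments: {"type":"object","properties":{"plan":{"type":"array","items":{"type":"array","items":{"type":"array","items":{"type":"number"}}}},"fingers":{"type":"number"}},"required":["plan"]}

```bash
mkdir -p pics; ls
python3 - <<'E'
from plant import ctrl
import cv2
o=ctrl.get_obs(); print(o)
for n in("scene","top"):
    s=ctrl.snapshot(n); cv2.imwrite(f"pics/{n}0.png",s["img"][:,:,::-1]); print(n,s["K"],s["pose"])
E
```

```text
pics
{'clock': 0.0, 'joint_pos': array([ 8.65797594e+01,  2.05929889e+01,  6.32773216e-01, -1.89715805e-02,
       -7.01350282e+01, -1.65064789e+01]), 'qvel': array([ 0.01982844,  0.02819363,  0.01977636, -0.07194781,  0.07327314,
       -0.06427669]), 'tau': array([-2.18263383e-03, -5.82717276e+01,  2.93053025e+01,  6.99723065e+00,
        6.76953845e-03, -1.62989627e-04]), 'tool_pos': array([0.22990796, 0.63405536, 0.19050121]), 'orientation': array([ 1.79903614e+02, -9.96426103e-03, -1.99331726e+01]), 'force': array([ 0.13137435,  0.33947991, -0.68517339]), 'moment': array([ 0.03581352, -0.02204496,  0.02963564]), 'gripper_force': 0.0, 'opening': 0.08756377339871496}
scene [[362.37043075   0.         323.00831684]
 [  0.         362.37043075 196.31016569]
 [  0.           0.           1.        ]] [[-0.54237401  0.73064207 -0.4147199   0.95340102]
 [ 0.84008257  0.47728242 -0.25780373  0.3069189 ]
 [ 0.00957627 -0.48822501 -0.87266525  0.95981395]
 [ 0.          0.          0.          1.        ]]
top [[498.20530998   0.         318.43211931]
 [  0.         498.20530998 199.54580993]
 [  0.           0.           1.        ]] [[ 0.02494238 -0.99627752  0.08251658  0.4470046 ]
 [-0.9996833  -0.0245811   0.00539146  0.04970632]
 [-0.00334305 -0.08262492 -0.99657511  1.43112791]
 [ 0.          0.          0.          1.        ]]
```

View pics/top0.png

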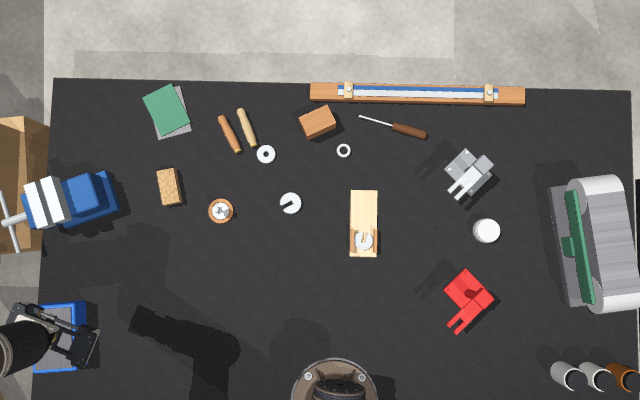

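View pics/scene0.png

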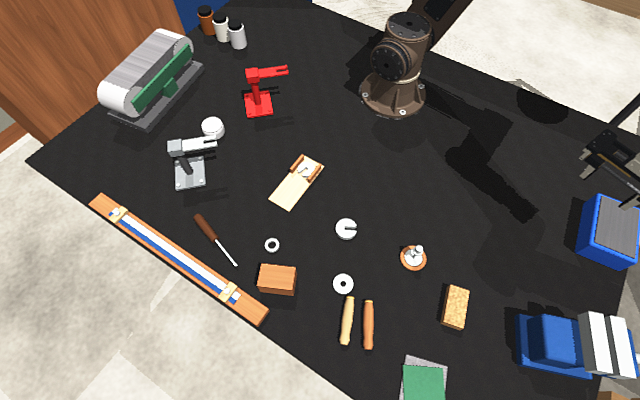

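The top view shows:
- cup and hanger at (220,210)
- large disc at (290,203), mouth to the left
- rack from (350,190) to (377,257), small disc at (364,240), bare end up
- grey stand near (470,172)

The red stand at (468,300) is a decoy, the round-hole washer is at (265,154), and the scene view agrees with all of this.

```bash
cat > h.py <<'E'
from plant import ctrl
import numpy as np, cv2, time
from scipy.spatial.transform import Rotation as Rn
def snap(n,name=None,crop=None,scale=1):
    s=ctrl.snapshot(n); im=s["img"][:,:,::-1].copy()
    if name:
        c=im if crop is None else im[crop[1]:crop[3],crop[0]:crop[2]]
        cv2.imwrite(f"pics/{name}.png",cv2.resize(c,None,fx=scale,fy=scale,interpolation=cv2.INTER_CUBIC))
    return s,im
def unproj(s,uv,z):
    d=s["pose"][:3,:3]@np.linalg.inv(s["K"])@np.array([uv[0],uv[1],1.]); o=s["pose"][:3,3]
    return (o+d*(z-o[2])/d[2])[:2]
def proj(s,P):
    T=s["pose"]; c=(np.atleast_2d(P)-T[:3,3])@T[:3,:3]; p=c@s["K"].T; return p[:,:2]/p[:,2:]
def go(xyz,yaw,o=None):
    """shift (cm) and rotvec (deg) in tool axes to reach a tool-down pose at yaw"""
    o=o or ctrl.get_obs()
    R=Rn.from_euler('xyz',o["orientation"],degrees=True)
    T=Rn.from_euler('xyz',[180,0,yaw],degrees=True)
    sh=R.inv().apply(np.array(xyz)-o["tool_pos"])*100
    rv=(R.inv()*T).as_rotvec(degrees=True)
    print("tcp",o["tool_pos"].round(4),"rpy",o["orientation"].round(2),"t",round(o["clock"],2),"-> shift",sh.round(2),"turn",rv.round(2),"rows",np.ceil(max(np.linalg.norm(sh)/4.1,np.linalg.norm(rv)/7)))
E
python3 - <<'E'
from h import *
s,im=snap("top")
for n,uv,z in [("hang",(220,211),.079),("cup",(220,211),.009),("large",(290,203),.014),("rackA",(363.5,190),.006),("rackB",(363,257),.006),("small",(364,240),.018),("standbase",(470,172),.15),("fork",(458,190),.14)]:
    print(n,unproj(s,uv,z).round(3))
w,wi=snap("wrist","w0")
print(w["K"],w["pose"].round(3))
c=im[120:270,140:500]; cv2.imwrite("pics/topc.png",cv2.resize(c,None,fx=2.2,fy=2.2,interpolation=cv2.INTER_CUBIC))
E
```

```text
hang [0.521 0.324]
cup [0.525 0.338]
large [0.552 0.138]
rackA [ 0.596 -0.071]
rackB [ 0.404 -0.073]
small [ 0.452 -0.074]
standbase [ 0.634 -0.334]
fork [ 0.588 -0.306]
[[286.33735743   0.         320.40485775]
 [  0.         286.33735743 196.08690857]
 [  0.           0.           1.        ]] [[-0.341 -0.9   -0.272  0.304]
 [-0.94   0.327  0.097  0.608]
 [ 0.002  0.289 -0.957  0.384]
 [ 0.     0.     0.     1.   ]]
```

```bash
python3 -c "
from h import *
go((.54,.235,.19),-90)"
```

```text
tcp [0.23   0.6343 0.1909] rpy [ 1.7994e+02 -1.0000e-02 -1.9930e+01] t 0.2 -> shift [42.76 26.97  0.12] turn [ 5.000e-02 -4.000e-02  7.007e+01] rows 13.0
```

View pics/topc.png

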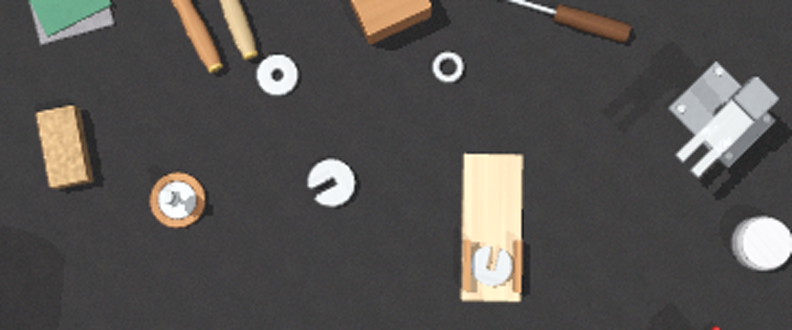

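The crop confirms that the large disc's slot mouth points left, slightly towards the robot. The small disc's mouth points to the bare end, and the grey fork opens down and to the left.

Emit:
send_rows(
  plan=[
    [[3,1.9,0,0,0,0],[6.5,4,0,0,0,0],[10,6,0,0,0,0],[13.5,8.2,0,0,0,0],[17,10.4,0,0,0,0],[20,12.5,0,0,0,0],[23,14.5,0,0,0,0]],
  ],
)

```text
clock: 0.78
tool_pos: [0.3977, 0.4179, 0.1915]
orientation: [-180.0, 0.0, -19.9]
force: [0.5, -0.0, 0.0]
opening: 0.0873
gripper_force: 0.0
```

Emit:
send_rows(
  plan=[
    [[3,2,0,0,0,7],[6,4,0,0,0,14],[9,6,0,0,0,21],[12,8,0,0,0,28],[15,9.5,0,0,0,35],[17.5,11,0,0,0,42],[19,12,0,0,0,49],[19.8,12.5,0,0,0,56]],
  ],
)

```text
clock: 1.45
tool_pos: [0.5415, 0.2326, 0.1912]
orientation: [180.0, -0.0, -76.4]
force: [0.7, 0.6, 0.1]
opening: 0.088
gripper_force: 0.0
```

Emit:
send_rows(
  plan=[
    [[0,0,0,0,0,7],[0,0,0,0,0,14],[0,0,0,0,0,14]],
  ],
)

```text
clock: 1.7
tool_pos: [0.5405, 0.2344, 0.1912]
orientation: [180.0, -0.0, -90.3]
force: [-0.2, -0.1, 0.1]
opening: 0.0879
gripper_force: 0.0
```

```bash
python3 -c "
from h import *
time.sleep(0)
s,im=snap('wrist','w1')
np.save('w1.npy',im)
go((.54,.235,.19),-90)
for p in [(.552,.138,.014),(.525,.338,.009),(.521,.324,.079)]: print(proj(s,p))"
```

```text
tcp [0.5404 0.2346 0.1913] rpy [ 1.7998e+02 -1.0000e-02 -8.9830e+01] t 1.75 -> shift [-0.04  0.04  0.13] turn [ 0.02 -0.01  0.17] rows 1.0
[[310.55862899  93.88018171]]
[[331.49804825 241.32087065]]
[[337.15863359 256.42758596]]
```

View pics/w1.png

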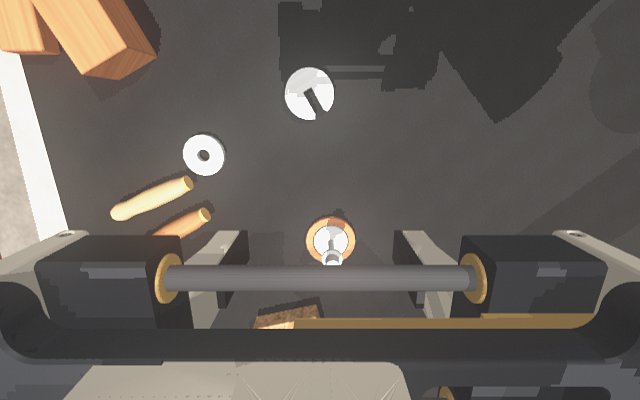

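The wrist view shows the large disc at (310,94) with its mouth to the lower right. The hanger foot and cup are at (331,240), and the washer at (204,155). Predictions agree. Next I'll fit them precisely.

```bash
cat >> h.py <<'E'
def rect(s,im,c,z,half=.05,res=.0005):
    """rectified patch of plane z around c: rows = +x, cols = +y"""
    n=int(2*half/res); g=np.array([0,n-1])
    xy=[(c[0]-half+i*res,c[1]-half+j*res) for i in g for j in g]
    src=proj(s,[(a,b,z) for a,b in xy]).astype(np.float32)
    dst=np.array([(j,i) for i in g for j in g],np.float32)
    return cv2.warpPerspective(im,cv2.getPerspectiveTransform(src,dst),(n,n),flags=cv2.INTER_CUBIC)
def disc_fit(s,im,c,z,r,thr=130,half=.05,res=.0005):
    """slotted disc pose (x,y,deg) by template matching of the bright face"""
    p=cv2.cvtColor(rect(s,im,c,z,half,res),cv2.COLOR_BGR2GRAY).astype(float)
    m=(p>thr).astype(np.uint8)
    n=len(p); b=int(r/res*1.15); best=(-9,)
    i,j=np.mgrid[-b:b+1,-b:b+1]*res
    for a in range(0,360,3):
        t=np.radians(a); u=i*np.cos(t)+j*np.sin(t); v=-i*np.sin(t)+j*np.cos(t)
        w=.006+np.clip(u-(r-.006),0,.006)*.58
        T=((u*u+v*v<r*r)&~((u>-.006)&(abs(v)<w))).astype(np.float32)
        R=cv2.matchTemplate(m.astype(np.float32),T,cv2.TM_CCOEFF_NORMED)
        _,mx,_,l=cv2.minMaxLoc(R)
        if mx>best[0]: best=(mx,c[0]-half+(l[1]+b)*res,c[1]-half+(l[0]+b)*res,a)
    return np.round(best,4)
def circ_fit(s,im,c,z,r,mask,half=.05,res=.0005):
    m=mask(rect(s,im,c,z,half,res)).astype(np.float32); b=int(r/res*1.2)
    i,j=np.mgrid[-b:b+1,-b:b+1]*res; T=(i*i+j*j<r*r).astype(np.float32)
    R=cv2.matchTemplate(m,T,cv2.TM_CCOEFF_NORMED); _,mx,_,l=cv2.minMaxLoc(R)
    return np.round((mx,c[0]-half+(l[1]+b)*res,c[1]-half+(l[0]+b)*res),4)
E
python3 - <<'E'
from h import *
s,im=snap("wrist"); t,ti=snap("top")
orange=lambda p:(p[...,2].astype(int)-p[...,0]>50)|(p.min(2)>130)
for n,S,I in(("wrist",s,im),("top",t,ti)):
    print(n,"large",disc_fit(S,I,(.552,.138),.014,.03))
    print(n,"cup",circ_fit(S,I,(.525,.338),.009,.036,orange,half=.07))
E
```

```text
wrist large [  0.9358   0.554    0.1375 120.    ]
wrist cup [0.9265 0.527  0.337 ]
top large [  0.9328   0.5535   0.1385 120.    ]
top cup [0.3118 0.523  0.339 ]
```

Emit:
send_rows(
  plan=[
    [[-3.5,0,0,0,0,0],[-7,0.4,2,0,0,0],[-10.5,0.8,4,0,0,0],[-13.5,1.2,5.5,0,0,0],[-16,1.5,6,0,0,0],[-17.5,1.5,6,0,0,0],[-17.5,1.5,6,0,0,0]],
  ],
)

```text
clock: 2.43
tool_pos: [0.5247, 0.4127, 0.1306]
orientation: [180.0, -0.0, -89.6]
force: [0.6, -0.2, 0.3]
opening: 0.0877
gripper_force: 0.0
```

Run:
```python
from h import *
s,im=snap("wrist","w2")
print(s["pose"][:3,3],ctrl.get_obs()["joint_pos"].round(1))
orange=lambda p:(p[...,2].astype(int)-p[...,0]>50)|(p.min(2)>130)
print("cup",circ_fit(s,im,(.525,.338),.009,.036,orange,half=.06))
for z in(.079,.061): print(z,"knob/collar predicted px",proj(s,[(.526,.337,z)]))
go((.5535,.138,.10),-60)
```

```text
[0.52550594 0.33520607 0.32420527] [ 54.8  22.1  -5.1   0.  -62.8 -54.5]
cup [0.9857 0.527  0.338 ]
0.079 knob/collar predicted px [[319.60374454 112.26870565]]
0.061 knob/collar predicted px [[319.64582278 112.11346701]]
tcp [0.5249 0.4113 0.1311] rpy [ 1.7999e+02 -3.0000e-02 -8.9670e+01] t 2.48 -> shift [27.35 -2.71  3.12] turn [ 2.000e-02 -3.000e-02 -2.967e+01] rows 7.0
```

View pics/w2.png

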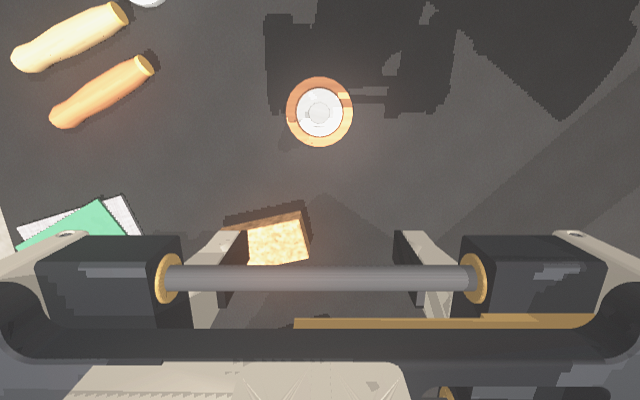

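Knob, foot and cup are concentric at (319,113), so the hanger is upright at about (0.526, 0.3375). Next I'll go over the large disc.

Emit:
send_rows(
  plan=[
    [[3,-0.3,0,0,0,0],[7,-0.6,0,0,0,-4],[11,-1,0,0,0,-10],[15,-1.4,0,0,0,-16],[19,-1.8,0,0,0,-21],[22.5,-2.2,1.5,0,0,-26],[25.5,-2.5,3,0,0,-29.7],[27.3,-2.7,4,0,0,-29.7]],
  ],
)

```text
clock: 3.15
tool_pos: [0.552, 0.1331, 0.0916]
orientation: [-180.0, 0.0, -60.0]
force: [0.8, 0.5, -1.4]
opening: 0.0877
gripper_force: 0.0
```

Emit:
send_rows(
  plan=[
    [[0,0,1.5,0,0,0],[0,0,3,0,0,0],[0,0,4,0,0,0],[0,0,4,0,0,0]],
  ],
)

```text
clock: 3.48
tool_pos: [0.5514, 0.1355, 0.0501]
orientation: [179.9, 0.0, -60.2]
force: [-0.6, 0.1, 0.2]
opening: 0.0872
gripper_force: 0.0
```

Run:
```python
from h import *
o=ctrl.get_obs(); print(o["joint_pos"].round(1)); go((.5535,.138,.006),-60,o)
s,im=snap("top"); print(disc_fit(s,im,(.552,.138),.014,.03))
```

```text
[ 33.5  18.2 -23.2  -0.  -48.7  -3.8]
tcp [0.5514 0.1355 0.0501] rpy [ 1.7985e+02  1.0000e-02 -6.0240e+01] t 3.48 -> shift [-0.11 -0.32  4.4 ] turn [ 0.15  0.01 -0.24] rows 2.0
[2.827e-01 5.420e-01 1.435e-01 3.120e+02]
```

Emit:
send_rows(
  plan=[
    [[-0.1,-0.3,1.5,0,0,0],[-0.1,-0.3,3,0,0,0],[-0.1,-0.3,4,0,0,0],[-0.1,-0.3,4.4,0,0,0],[-0.1,-0.3,4.4,0,0,0]],
  ],
)

```text
clock: 3.95
tool_pos: [0.5543, 0.1391, 0.0071]
orientation: [179.9, -0.0, -60.2]
force: [-0.3, 0.8, -0.3]
opening: 0.0875
gripper_force: 0.0
```

Emit:
send_rows(
  plan=[
    [[0,0,0,0,0,0],[0,0,0,0,0,0],[0,0,0,0,0,0],[0,0,0,0,0,0],[0,0,0,0,0,0],[0,0,0,0,0,0],[0,0,0,0,0,0],[0,0,0,0,0,0]],
  ],
  fingers=0.6,
)

```text
clock: 4.62
tool_pos: [0.5547, 0.1392, 0.0075]
orientation: [-180.0, 0.0, -60.2]
force: [0.2, 0.6, -0.5]
opening: 0.0527
gripper_force: 0.0
```

Emit:
send_rows(
  plan=[
    [[0,0,0,0,0,0],[0,0,0,0,0,0],[0,0,0,0,0,0],[0,0,0,0,0,0]],
  ],
)

```text
clock: 4.95
tool_pos: [0.5546, 0.1392, 0.0074]
orientation: [180.0, -0.0, -60.2]
force: [-0.3, -0.9, -0.5]
opening: 0.0528
gripper_force: 0.0
```

Run:
```python
from h import *
s,im=snap("wrist","w3"); print(ctrl.get_obs()["gripper_force"])
```

```text
0.0
```

View pics/w3.png

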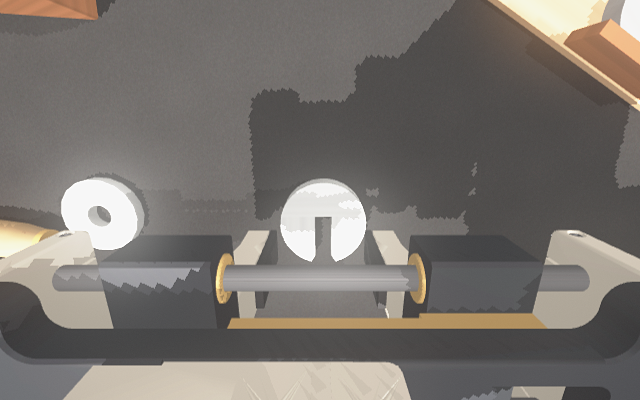

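The disc is at (323,220), dead straight (slot down in image) but ahead of the fingers. I'll measure where it is relative to the TCP.

Run:
```python
from h import *
s,im=snap("wrist"); o=ctrl.get_obs()
print(proj(s,[o["tool_pos"]]),s["pose"].round(3))
T=s["pose"]; print(disc_fit(s,im,(.555,.138),.014,.03), disc_fit(s,im,(.56,.12),.014,.03),unproj(s,(323,221),.014))
```

```text
[[320.94112739 221.78773528]] [[-0.868 -0.475 -0.144  0.594]
 [-0.497  0.831  0.25   0.072]
 [ 0.001  0.289 -0.957  0.201]
 [ 0.     0.     0.     1.   ]]
[  0.5908   0.5555   0.1355 102.    ] [  0.589    0.5555   0.135  102.    ] [0.55500939 0.13569789]
```

The TCP projects onto the disc centre, so the disc is between the fingers. I'll command them shut and see whether they stop on it.

Emit:
send_rows(
  plan=[
    [[0,0,0,0,0,0],[0,0,0,0,0,0]],
  ],
  fingers=0.55,
)

```text
clock: 5.22
tool_pos: [0.5547, 0.1392, 0.0075]
orientation: [180.0, 0.0, -60.2]
force: [0.5, 0.7, -0.3]
opening: 0.0486
gripper_force: 0.0
```

Run:
```python
from h import *
s,im=snap("wrist","w4",crop=(200,150,450,320),scale=3); o=ctrl.get_obs()
print(o["opening"],o["gripper_force"])
R=Rn.from_euler('xyz',o["orientation"],degrees=True)
for dz in (0,-.019): 
  for sy in(-1,1): print(dz,sy,proj(s,[o["tool_pos"]+R.apply([a,sy*o["opening"]/2,dz]) for a in(-.0095,.0095)]).round(0).tolist())
```

```text
0.04835125558165689 0.0
0 -1 [[288.0, 234.0], [287.0, 209.0]]
0 1 [[354.0, 234.0], [355.0, 209.0]]
-0.019 -1 [[285.0, 246.0], [284.0, 219.0]]
-0.019 1 [[357.0, 246.0], [358.0, 219.0]]
```

View pics/w4.png

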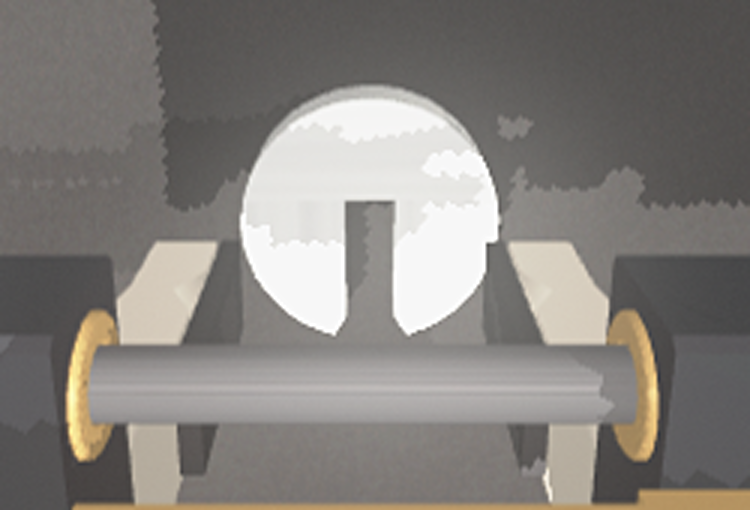

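The fingers closed to 48 mm without touching a centred 60 mm disc, and the picture shows them passing above it. The real tips sit higher than the TCP text implies. I'll reopen and go down carefully, watching the force.

Emit:
send_rows(
  plan=[
    [[0,0,0,0,0,0],[0,0,0,0,0,0],[0,0,0,0,0,0],[0,0,0,0,0,0],[0,0,0,0,0,0],[0,0,0,0,0,0],[0,0,0,0,0,0],[0,0,0,0,0,0]],
  ],
  fingers=1,
)

```text
clock: 5.93
tool_pos: [0.5546, 0.1393, 0.0075]
orientation: [-180.0, 0.0, -60.2]
force: [0.5, -0.5, -0.2]
opening: 0.0871
gripper_force: 0.0
```

Emit:
send_rows(
  plan=[
    [[0,0,0.2,0,0,0],[0,0,0.4,0,0,0],[0,0,0.6,0,0,0],[0,0,0.7,0,0,0],[0,0,0.7,0,0,0],[0,0,0.7,0,0,0]],
  ],
)

```text
clock: 6.43
tool_pos: [0.5546, 0.1392, 0.0003]
orientation: [180.0, -0.0, -60.2]
force: [-0.1, 0.1, 0.5]
opening: 0.0876
gripper_force: 0.0
```

Run:
```python
from h import *
o=ctrl.get_obs(); print(o["tool_pos"],o["force"],o["opening"])
s,im=snap("wrist"); sc,si=snap("scene"); 
np.savez("z.npz",w=im,sc=si)
print(proj(sc,[o["tool_pos"],o["tool_pos"]+[0,0,.033]]))
# camera relative to tool
R=Rn.from_euler('xyz',o["orientation"],degrees=True); print(R.inv().apply(s["pose"][:3,3]-o["tool_pos"]))
a=si[170:270,280:400]; b=im[190:290,200:440]
cv2.imwrite("pics/x.png",np.vstack([cv2.resize(a,(480,400)),cv2.resize(b,(480,200))]))
```

```text
[5.54580472e-01 1.39157612e-01 3.05433629e-04] [-0.1046026   0.13322242  0.5172031 ] 0.08756667460461255
[[345.93861921 229.91205422]
 [346.70039281 225.12368044]]
[ 0.07789507 -0.00051659 -0.19358081]
```

View pics/x.png

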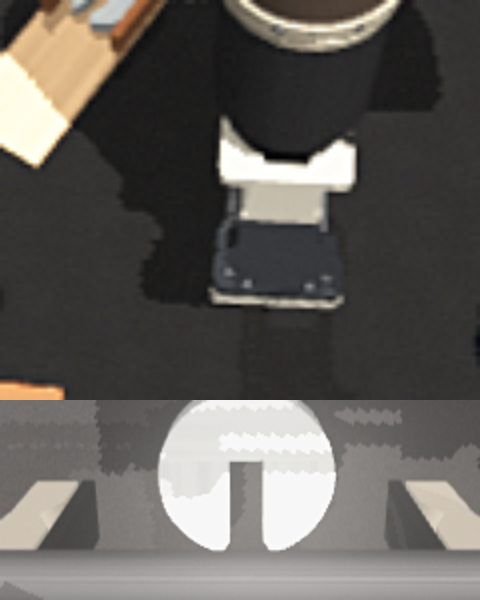

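Zero force at TCP z=0. In the wrist view the tip corners are at (248,230) and (393,230). Gap and row both put the tips about 33 mm above the nominal TCP, so I'll keep descending in small checked steps.

Emit:
send_rows(
  plan=[
    [[0,0,0.2,0,0,0],[0,0,0.4,0,0,0],[0,0,0.6,0,0,0],[0,0,0.8,0,0,0],[0,0,1.0,0,0,0],[0,0,1.0,0,0,0]],
  ],
)

```text
clock: 7.03
tool_pos: [0.5543, 0.139, -0.0101]
orientation: [180.0, 0.0, -60.2]
force: [-1.1, 0.1, -0.4]
opening: 0.0871
gripper_force: 0.0
```

Emit:
send_rows(
  plan=[
    [[0,0,0.2,0,0,0],[0,0,0.4,0,0,0],[0,0,0.6,0,0,0],[0,0,0.8,0,0,0],[0,0,0.8,0,0,0]],
  ],
)

```text
clock: 7.45
tool_pos: [0.5543, 0.1391, -0.018]
orientation: [180.0, 0.0, -60.2]
force: [-0.3, 0.2, -0.0]
opening: 0.0874
gripper_force: 0.0
```

Emit:
send_rows(
  plan=[
    [[0,0,0.15,0,0,0],[0,0,0.3,0,0,0],[0,0,0.4,0,0,0],[0,0,0.4,0,0,0]],
  ],
)

```text
clock: 7.78
tool_pos: [0.5545, 0.1392, -0.0218]
orientation: [180.0, 0.0, -60.2]
force: [0.3, 0.5, 0.0]
opening: 0.0875
gripper_force: 0.0
```

Emit:
send_rows(
  plan=[
    [[0,0,0.1,0,0,0],[0,0,0.2,0,0,0],[0,0,0.2,0,0,0]],
  ],
)

```text
clock: 8.03
tool_pos: [0.5546, 0.1392, -0.0237]
orientation: [180.0, 0.0, -60.2]
force: [0.3, -0.4, -0.7]
opening: 0.0875
gripper_force: 0.0
```

Emit:
send_rows(
  plan=[
    [[0,0,0.1,0,0,0],[0,0,0.2,0,0,0],[0,0,0.2,0,0,0]],
  ],
)

```text
clock: 8.28
tool_pos: [0.5545, 0.1391, -0.0257]
orientation: [180.0, 0.0, -60.2]
force: [1.0, 0.3, 0.8]
opening: 0.0876
gripper_force: 0.0
```

Run:
```python
from h import *
s,im=snap("wrist"); print(disc_fit(s,im,(.555,.138),.014,.03))
s,im=snap("top"); 
for z in (.0,): print(ctrl.get_obs()["force"],ctrl.get_obs()["tau"])
```

```text
[  0.6804   0.5555   0.1355 123.    ]
[-0.08547287  0.79701827  0.4949266 ] [-3.04806861e-03 -5.33583713e+01  1.96271646e+01  4.67486367e+00
  3.78446002e-02 -1.55951434e-04]
```

Emit:
send_rows(
  plan=[
    [[0,0,0,0,0,0],[0,0,0,0,0,0],[0,0,0,0,0,0],[0,0,0,0,0,0],[0,0,0,0,0,0],[0,0,0,0,0,0],[0,0,0,0,0,0],[0,0,0,0,0,0]],
  ],
  fingers=0.58,
)

```text
clock: 9.05
tool_pos: [0.5544, 0.139, -0.0256]
orientation: [180.0, -0.0, -60.2]
force: [-0.8, -1.0, 1.5]
opening: 0.0585
gripper_force: 30.0
```

Gripped at 30 N. I'll lift and measure the disc in hand.

Emit:
send_rows(
  plan=[
    [[0,0,-0.3,0,0,0],[0,0,-1,0,0,0],[0,0,-2,0,0,0],[0,0,-3,0,0,0],[0,0,-3.6,0,0,0],[0,0,-4,0,0,0],[0,0,-4,0,0,0]],
  ],
)

```text
clock: 9.63
tool_pos: [0.5554, 0.1397, 0.016]
orientation: [-179.9, 0.0, -60.2]
force: [0.2, -0.1, -0.9]
opening: 0.0586
gripper_force: 30.0
```

```bash
cat >> h.py <<'E'
def inhand(s,im,z,r,thr=150):
    """disc centre in tool frame (x,y mm) and slot angle relative to world"""
    o=ctrl.get_obs(); f=disc_fit(s,im,o["tool_pos"][:2],z,r,thr); R=Rn.from_euler('xyz',o["orientation"],degrees=True)
    d=R.inv().apply([f[1]-o["tool_pos"][0],f[2]-o["tool_pos"][1],0])*1000
    print("fit",f,"in tool mm",d.round(1)[:2],"slot vs yaw",f[3]-o["orientation"][2]); return f
E
python3 - <<'E'
from h import *
o=ctrl.get_obs(); print(o["tool_pos"],o["force"],o["opening"],o["gripper_force"])
s,im=snap("wrist","w5")
for t in(120,150,180): inhand(s,im,.054,.03,t)
go((.526+.07*.5,.3375-.07*.866,.09),-60)
E
```

```text
[0.55543982 0.13969418 0.01597841] [ 0.23782549 -0.07972801 -0.93310211] 0.05858627762790624 29.998941945377737
fit [  0.5505   0.5575   0.1365 117.    ] in tool mm [ 3.8 -0.7] slot vs yaw 177.23194972446075
fit [  0.6457   0.557    0.137  117.    ] in tool mm [ 3.1 -0.5] slot vs yaw 177.23194972446075
fit [  0.7397   0.556    0.139  117.    ] in tool mm [ 0.9 -0.6] slot vs yaw 177.23194972446075
tcp [0.555  0.1395 0.0152] rpy [-1.7991e+02  1.0000e-02 -6.0230e+01] t 9.68 -> shift [-11.63  -7.35  -7.46] turn [-0.09  0.01 -0.23] rows 4.0
```

View pics/w5.png

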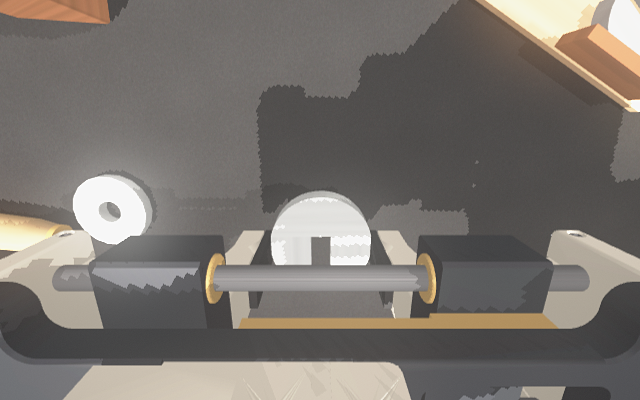

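The disc is held level at the tips, with its slot end at (321,236), centred between the pads. I have one view left. From here I'll measure numerically.

Run:
```python
from h import *
s,im=snap("wrist"); o=ctrl.get_obs(); R=Rn.from_euler('xyz',o["orientation"],degrees=True)
g=cv2.cvtColor(im,cv2.COLOR_BGR2GRAY)
print("col321",g[186:264:2,321].tolist()); print("row222",g[222,262:380:2].tolist()); print("row248",g[248,300:342].tolist())
print("col300",g[186:264:2,300].tolist())
T=lambda uv:(R.inv().apply(np.r_[unproj(s,uv,.0557),0]-np.r_[o["tool_pos"][:2],0])*1000).round(1)[:2]
for uv in((321,236),(321,199),(321,192),(311,248),(331,248)): print(uv,T(uv))
```

```text
col321 [91, 87, 119, 183, 187, 177, 247, 222, 222, 223, 225, 226, 227, 226, 225, 225, 226, 226, 223, 227, 228, 229, 227, 226, 229, 216, 118, 121, 121, 121, 122, 122, 123, 122, 123, 120, 120, 121, 121]
row222 [111, 108, 111, 111, 112, 112, 113, 226, 224, 224, 223, 224, 224, 224, 225, 224, 224, 224, 225, 225, 225, 225, 224, 224, 224, 224, 225, 224, 224, 223, 223, 223, 223, 223, 224, 223, 224, 224, 223, 224, 223, 224, 223, 224, 224, 224, 224, 223, 222, 222, 222, 224, 162, 127, 127, 129, 126, 124, 125]
row248 [222, 223, 224, 224, 225, 224, 224, 224, 223, 225, 226, 142, 119, 121, 120, 120, 121, 120, 121, 119, 120, 122, 121, 119, 120, 121, 123, 121, 120, 124, 181, 231, 229, 227, 227, 226, 225, 225, 226, 229, 228, 229]
col300 [81, 81, 82, 82, 104, 177, 178, 175, 224, 224, 225, 226, 226, 227, 225, 223, 224, 225, 225, 225, 227, 227, 227, 224, 227, 227, 222, 222, 223, 223, 223, 222, 221, 221, 221, 222, 222, 222, 222]
(321, 236) [ 7.4 -0.4]
(321, 199) [30.  -0.4]
(321, 192) [34.1 -0.4]
(311, 248) [-0.3 -6.3]
(331, 248) [-0.3  5.5]
```

Run:
```python
from h import *
go((.5627,.2730,-.0125),-60)
```

```text
tcp [0.5546 0.1393 0.0147] rpy [-1.7997e+02  1.0000e-02 -6.0240e+01] t 9.73 -> shift [-11.21  -7.34   2.72] turn [-0.03  0.01 -0.24] rows 4.0
```

Emit:
send_rows(
  plan=[
    [[-1,-0.7,0,0,0,0],[-3,-2,0,0,0,0],[-5.5,-3.6,0,0,0,0],[-8,-5.2,0,0,0,0],[-10,-6.6,0.5,0,0,0],[-11.2,-7.3,1.5,0,0,0],[-11.2,-7.3,2.7,0,0,0],[-11.2,-7.3,2.7,0,0,0]],
  ],
)

```text
clock: 10.4
tool_pos: [0.5601, 0.2721, -0.0161]
orientation: [179.7, -0.0, -60.2]
force: [-0.7, -1.1, -2.5]
opening: 0.0584
gripper_force: 30.0
```

Run:
```python
from h import *
a=[]
for i in range(4): s,im=snap("top"); a.append(ctrl.get_obs()["tool_pos"])
print(np.round(a,4)); o=ctrl.get_obs(); o["tool_pos"]=np.mean(a[1:],0)
go((.5627,.2730,-.0125),-60,o)
go((.5627-.0375,.273+.065,-.0125),-60,o)
# hanger knob in top image
g=rect(s,im,(.526,.3375),.079,.05)
gg=cv2.cvtColor(g,cv2.COLOR_BGR2GRAY);
```

```text
[[ 0.5605  0.2714 -0.015 ]
 [ 0.5613  0.2715 -0.0139]
 [ 0.562   0.2716 -0.013 ]
 [ 0.5624  0.2718 -0.0125]]
tcp [ 0.5619  0.2716 -0.0131] rpy [ 1.7997e+02 -1.0000e-02 -6.0270e+01] t 10.6 -> shift [-0.08 -0.14 -0.06] turn [ 0.03 -0.01 -0.27] rows 1.0
tcp [ 0.5619  0.2716 -0.0131] rpy [ 1.7997e+02 -1.0000e-02 -6.0270e+01] t 10.6 -> shift [-7.58 -0.1  -0.07] turn [ 0.03 -0.01 -0.27] rows 2.0
```

Emit:
send_rows(
  plan=[
    [[-0.7,-0.06,0,0,0,0],[-1.5,-0.06,0,0,0,0],[-2.2,-0.06,0,0,0,0],[-2.8,-0.06,0,0,0,0],[-3.4,-0.06,0,0,0,0],[-3.8,-0.06,0,0,0,0],[-4,-0.06,0,0,0,0],[-4,-0.06,0,0,0,0]],
  ],
)

```text
clock: 11.27
tool_pos: [0.5428, 0.3083, -0.0125]
orientation: [-180.0, 0.0, -60.2]
force: [0.5, -1.0, -3.1]
opening: 0.0584
gripper_force: 30.0
```

Emit:
send_rows(
  plan=[
    [[-0.2,0,0,0,0,0],[-0.5,0,0,0,0,0],[-0.8,0,0,0,0,0],[-1.1,0,0,0,0,0],[-1.4,0,0,0,0,0],[-1.6,0,0,0,0,0],[-1.6,0,0,0,0,0]],
  ],
)

```text
clock: 11.85
tool_pos: [0.535, 0.322, -0.0125]
orientation: [-180.0, 0.0, -60.2]
force: [-0.2, 0.3, -2.3]
opening: 0.0583
gripper_force: 30.0
```

Run:
```python
from h import *
a=[]
for i in range(4): s,im=snap("top","t6",crop=(190,180,260,240),scale=6) if i==3 else snap("top"); o=ctrl.get_obs();a.append(o["tool_pos"])
print(o["force"].round(1)); o["tool_pos"]=a[-1]
go((.5252,.338,-.0125),-60,o)
```

```text
[ 0.3  0.3 -2.8]
tcp [ 0.5351  0.3215 -0.0125] rpy [-180.     -0.    -60.23] t 12.05 -> shift [-1.92  0.05 -0.  ] turn [ 0.   -0.   -0.23] rows 1.0
```

Emit:
send_rows(
  plan=[
    [[-0.3,0,0,0,0,0],[-0.6,0,0,0,0,0],[-0.9,0,0,0,0,0],[-1.2,0,0,0,0,0],[-1.5,0,0,0,0,0],[-1.5,0,0,0,0,0]],
  ],
)

```text
clock: 12.55
tool_pos: [0.5274, 0.3352, -0.0125]
orientation: [-180.0, 0.0, -60.2]
force: [-0.2, -0.2, -2.6]
opening: 0.0586
gripper_force: 30.0
```

Emit:
send_rows(
  plan=[
    [[-0.2,0.02,0,0,0,0],[-0.4,0.04,0,0,0,0],[-0.5,0.05,0,0,0,0],[-0.5,0.05,0,0,0,0],[-0.5,0.05,0,0,0,0]],
  ],
)

```text
clock: 12.97
tool_pos: [0.5247, 0.3387, -0.0125]
orientation: [-180.0, 0.0, -60.2]
force: [0.0, 0.2, -2.5]
opening: 0.0586
gripper_force: 30.0
```

Emit:
send_rows(
  plan=[
    [[-0.05,0,0,0,0,0],[-0.1,0,0,0,0,0],[-0.1,0,0,0,0,0],[-0.1,0,0,0,0,0]],
  ],
)

```text
clock: 13.3
tool_pos: [0.5243, 0.3396, -0.0125]
orientation: [-180.0, 0.0, -60.2]
force: [0.7, -0.4, -2.7]
opening: 0.0584
gripper_force: 30.0
```

Emit:
send_rows(
  plan=[
    [[-0.05,0,0,0,0,0],[-0.1,0,0,0,0,0],[-0.1,0,0,0,0,0],[-0.1,0,0,0,0,0]],
  ],
)

```text
clock: 13.63
tool_pos: [0.5237, 0.3403, -0.0125]
orientation: [180.0, -0.0, -60.2]
force: [1.6, -1.3, -2.4]
opening: 0.0588
gripper_force: 30.0
```

Light contact with the slot end, so it's home. I'll back off 1 mm towards centre and lower onto the foot.

Emit:
send_rows(
  plan=[
    [[0.1,0,0,0,0,0],[0.1,0,0.1,0,0,0],[0.1,0,0.2,0,0,0],[0.1,0,0.2,0,0,0]],
  ],
)

```text
clock: 13.97
tool_pos: [0.5241, 0.3395, -0.0148]
orientation: [180.0, 0.0, -60.2]
force: [1.0, 0.4, -3.1]
opening: 0.0583
gripper_force: 30.0
```

Emit:
send_rows(
  plan=[
    [[0,0,0.05,0,0,0],[0,0,0.05,0,0,0],[0,0,0.05,0,0,0]],
  ],
)

```text
clock: 14.22
tool_pos: [0.5242, 0.3396, -0.0151]
orientation: [180.0, -0.0, -60.2]
force: [0.8, -0.8, -2.1]
opening: 0.0583
gripper_force: 30.0
```

Emit:
send_rows(
  plan=[
    [[0,0,0.05,0,0,0],[0,0,0.05,0,0,0]],
  ],
)

```text
clock: 14.38
tool_pos: [0.5243, 0.3397, -0.0155]
orientation: [-180.0, 0.0, -60.2]
force: [0.2, -0.3, -2.0]
opening: 0.0586
gripper_force: 30.0
```

Emit:
send_rows(
  plan=[
    [[0,0,0.05,0,0,0],[0,0,0,0,0,0],[0,0,0,0,0,0],[0,0,0,0,0,0],[0,0,0,0,0,0],[0,0,0,0,0,0]],
  ],
  fingers=0.95,
)

```text
clock: 14.88
tool_pos: [0.5243, 0.3396, -0.0154]
orientation: [-180.0, 0.0, -60.2]
force: [0.2, -0.3, 0.5]
opening: 0.0823
gripper_force: 0.0
```

Emit:
send_rows(
  plan=[
    [[0,0,-0.7,0,0,0],[0,0,-2,0,0,0],[0,0,-4,0,0,0],[0,0,-6.5,0,0,0],[0,0,-9,0,0,0],[0,0,-11,0,0,0],[0,0,-11.5,0,0,0]],
  ],
)

```text
clock: 15.47
tool_pos: [0.526, 0.341, 0.1042]
orientation: [-179.7, 0.1, -60.2]
force: [-0.1, 0.2, 0.2]
opening: 0.0835
gripper_force: 0.0
```

Run:
```python
from h import *
o=ctrl.get_obs(); s,im=snap("top")
print("rack guess"); go((.44,-.16,.10),-60,o); print(o["joint_pos"].round(1))
# rough rack trough/small disc from top image
print("small",disc_fit(s,im,(.452,-.074),.018,.026,200), disc_fit(s,im,(.452,-.074),.018,.026,170))
```

```text
rack guess
tcp [0.526  0.341  0.1042] rpy [-1.7966e+02  7.0000e-02 -6.0190e+01] t 15.47 -> shift [39.2  32.37  0.18] turn [-0.34  0.07 -0.19] rows 13.0
[ 50.8  19.7 -12.7   0.1 -57.3 -21. ]
small [ 5.229e-01  4.520e-01 -7.150e-02  3.480e+02] [ 4.267e-01  4.540e-01 -7.350e-02  2.760e+02]
```

Run:
```python
from h import *
go((.48,.005,.10),-90)
```

```text
tcp [0.5257 0.3409 0.1034] rpy [-1.7969e+02  8.0000e-02 -6.0200e+01] t 15.52 -> shift [26.88 20.66  0.19] turn [-0.29  0.16 29.8 ] rows 9.0
```

Emit:
send_rows(
  plan=[
    [[2,1.5,0,0,0,0],[5,3.8,0,0,0,3],[8.2,6.3,0,0,0,8],[11.4,8.7,0,0,0,14],[14.6,11.2,0,0,0,20],[17.8,13.7,0,0,0,25],[20.5,15.8,0,0,0,29],[23,17.7,0,0,0,30]],
  ],
)

```text
clock: 16.18
tool_pos: [0.4833, 0.0498, 0.0989]
orientation: [179.9, -0.0, -90.5]
force: [-0.0, -0.8, 0.0]
opening: 0.0833
gripper_force: 0.0
```

Emit:
send_rows(
  plan=[
    [[2,0.4,0,0,0,0],[3.7,0.6,0,0,0,0],[4.8,0.6,0,0,0,0],[4.8,0.6,0,0,0,0],[4.8,0.6,0,0,0,0]],
  ],
)

```text
clock: 16.6
tool_pos: [0.4786, 0.0039, 0.0992]
orientation: [180.0, -0.0, -90.3]
force: [0.1, 1.1, 0.5]
opening: 0.0834
gripper_force: 0.0
```

Run:
```python
from h import *
s,im=snap("wrist"); s,im=snap("wrist","w7")
o=ctrl.get_obs(); print(o["tool_pos"],o["orientation"])
np.savez("w7.npz",im=im,pose=s["pose"],K=s["K"])
hsv=cv2.cvtColor(im,cv2.COLOR_BGR2HSV)
for t in(150,180,200,220):print(t,disc_fit(s,im,(.453,-.073),.018,.026,t))
low=lambda p:((p.max(2).astype(int)-p.min(2)<35)&(p.max(2)>120)).astype(np.uint8)*255
p=rect(s,im,(.453,-.073),.018,.06)
# rack corner predictions
for P in [(.596,-.071+.038,.006),(.596,-.109,.006),(.404,-.035,.006),(.404,-.111,.006)]: print(proj(s,[P]).round(0))
im2=cv2.merge([low(im)]*3)
print("lowsat",disc_fit(s,im2,(.453,-.073),.018,.026,128))
v=np.hstack([cv2.resize(im[20:260,180:460],None,fx=1.4,fy=1.4),cv2.resize(rect(s,im,(.5,-.073),.006,.11,.0006),(336,336))[::-1,::-1]])
cv2.imwrite("pics/v7.png",v); print(v.shape)
```

```text
[0.47885325 0.00461292 0.0992706 ] [ 1.79990996e+02 -2.35269067e-03 -9.02115231e+01]
150 [ 4.359e-01  4.335e-01 -5.400e-02  9.000e+01]
180 [ 4.296e-01  4.325e-01 -7.350e-02  1.800e+02]
200 [ 4.654e-01  4.520e-01 -7.100e-02  3.450e+02]
220 [ 5.620e-01  4.515e-01 -7.100e-02  3.420e+02]
[[203. 152.]]
[[193.  70.]]
[[395. 150.]]
[[401.  67.]]
lowsat [ 7.944e-01  4.520e-01 -7.100e-02  3.480e+02]
(336, 728, 3)
```

View pics/v7.png

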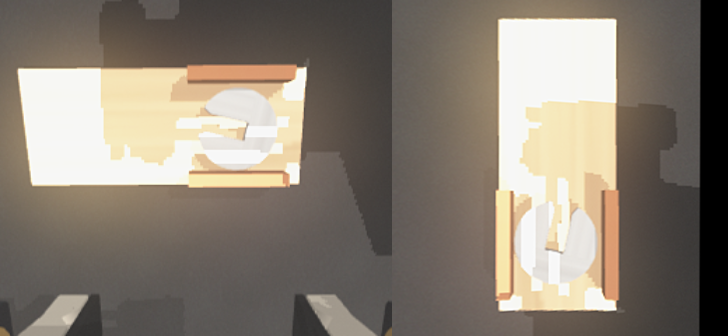

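The last view shows:
- rack aligned with world x, centre (0.5025, -0.071)
- small disc at (0.452, -0.071), slot at about -13° and mouth to the bare end

I'll grip along the trough at +15°, so the pads clear the slot mouth. No views are left, so from here on everything is numeric.

Run:
```python
from h import *
go((.452,-.071,.04),-75)
```

```text
tcp [0.4789 0.0046 0.0993] rpy [179.99  -0.   -90.21] t 16.7 -> shift [7.57 2.66 5.93] turn [ 1.000e-02 -0.000e+00 -1.521e+01] rows 3.0
```

Emit:
send_rows(
  plan=[
    [[2,0.7,0,0,0,-4],[4.5,1.6,1.5,0,0,-9],[6.5,2.4,3,0,0,-14],[7.6,2.7,5,0,0,-15.2],[7.6,2.7,5.9,0,0,-15.2],[7.6,2.7,5.9,0,0,-15.2],[7.6,2.7,5.9,0,0,-15.2]],
  ],
  fingers=1,
)

```text
clock: 17.28
tool_pos: [0.4518, -0.0711, 0.0404]
orientation: [179.9, -0.0, -75.0]
force: [0.6, 0.8, 0.0]
opening: 0.0878
gripper_force: 0.0
```

Run:
```python
from h import *
for i in range(3): s,im=snap("wrist")
o=ctrl.get_obs(); go((.452,-.071,-.0235),-75,o)
low=lambda p:((p.max(2).astype(int)-p.min(2)<35)&(p.max(2)>120)).astype(np.uint8)*255
im2=cv2.merge([low(im)]*3); print(disc_fit(s,im2,(.452,-.071),.018,.026,128,half=.04))
```

```text
tcp [ 0.4526 -0.0709  0.0413] rpy [-1.799e+02 -1.000e-02 -7.497e+01] t 17.43 -> shift [-0.01  0.07  6.48] turn [-0.1  -0.01  0.03] rows 2.0
[ 9.434e-01  4.520e-01 -7.150e-02  3.480e+02]
```

Emit:
send_rows(
  plan=[
    [[0,0,1,0,0,0],[0,0,2.3,0,0,0],[0,0,3.6,0,0,0],[0,0,4.6,0,0,0],[0,0,5.2,0,0,0],[0,0,5.6,0,0,0],[0,0,5.6,0,0,0]],
  ],
)

```text
clock: 18.02
tool_pos: [0.4515, -0.0716, -0.0157]
orientation: [180.0, -0.0, -75.0]
force: [-0.4, -0.6, 0.3]
opening: 0.0876
gripper_force: 0.0
```

Emit:
send_rows(
  plan=[
    [[0,0,0.3,0,0,0],[0,0,0.6,0,0,0],[0,0,0.8,0,0,0],[0,0,0.8,0,0,0]],
  ],
)

```text
clock: 18.35
tool_pos: [0.4512, -0.0718, -0.0237]
orientation: [180.0, 0.0, -75.0]
force: [-0.3, 1.2, 0.2]
opening: 0.0879
gripper_force: 0.0
```

Emit:
send_rows(
  plan=[
    [[0,0,0,0,0,0],[0,0,0,0,0,0],[0,0,0,0,0,0],[0,0,0,0,0,0],[0,0,0,0,0,0],[0,0,0,0,0,0],[0,0,0,0,0,0],[0,0,0,0,0,0]],
  ],
  fingers=0.48,
)

```text
clock: 19.02
tool_pos: [0.4514, -0.0718, -0.0235]
orientation: [-180.0, -0.0, -75.0]
force: [0.1, 0.4, 0.3]
opening: 0.0502
gripper_force: 30.0
```

Emit:
send_rows(
  plan=[
    [[0,0,0,0,0,0],[0,0,0,0,0,0]],
  ],
)

```text
clock: 19.18
tool_pos: [0.4514, -0.0718, -0.0235]
orientation: [-180.0, -0.0, -75.0]
force: [0.1, -1.1, 1.5]
opening: 0.0506
gripper_force: 30.0
```

Emit:
send_rows(
  plan=[
    [[0,0,-0.5,0,0,0],[0,0,-1.5,0,0,0],[0,0,-2.8,0,0,0],[0,0,-4,0,0,0],[0.4,-1.5,-4.5,0,0,0],[1,-3.7,-4.5,0,0,0],[1.7,-6.3,-4.5,0,0,0],[2.3,-8.7,-4.5,0,0,0]],
  ],
)

```text
clock: 19.85
tool_pos: [0.5423, -0.0716, 0.022]
orientation: [-180.0, 0.0, -75.0]
force: [0.8, 0.4, -1.0]
opening: 0.0505
gripper_force: 30.0
```

Emit:
send_rows(
  plan=[
    [[0.4,-1.4,0,0,0,0],[0.4,-1.5,1,0,0,0],[0.4,-1.5,2.2,0,0,0],[0.4,-1.5,3.3,0,0,0],[0.4,-1.5,4.0,0,0,0],[0.4,-1.5,4.3,0,0,0],[0.4,-1.5,4.3,0,0,0]],
  ],
)

```text
clock: 20.43
tool_pos: [0.5559, -0.0717, -0.0224]
orientation: [179.9, 0.0, -75.0]
force: [1.4, 0.4, -1.6]
opening: 0.0505
gripper_force: 30.0
```

Run:
```python
from h import *
for i in range(3): s,im=snap("wrist")
o=ctrl.get_obs(); print(o["force"].round(1),o["gripper_force"]); go((.557,-.0715,-.0235),-75,o)
```

```text
[-0.1 -0.  -2.1] 29.99970893491991
tcp [ 0.5572 -0.0715 -0.021 ] rpy [-1.7996e+02 -1.0000e-02 -7.5010e+01] t 20.58 -> shift [-0.    0.02  0.25] turn [-0.04 -0.01 -0.01] rows 1.0
```

Emit:
send_rows(
  plan=[
    [[0,0,0.1,0,0,0],[0,0,0.2,0,0,0],[0,0,0.24,0,0,0],[0,0,0.24,0,0,0]],
  ],
)

```text
clock: 20.92
tool_pos: [0.5571, -0.0715, -0.0235]
orientation: [-180.0, -0.0, -75.0]
force: [-0.6, 0.8, 1.5]
opening: 0.0504
gripper_force: 30.0
```

Emit:
send_rows(
  plan=[
    [[0,0,0,0,0,0],[0,0,0,0,0,0],[0,0,0,0,0,0],[0,0,0,0,0,0],[0,0,0,0,0,0],[0,0,0,0,0,0],[0,0,0,0,0,0],[0,0,-0.6,0,0,0]],
  ],
  fingers=1,
)

```text
clock: 21.58
tool_pos: [0.556, -0.0717, -0.0188]
orientation: [179.9, 0.0, -75.0]
force: [-0.3, -0.2, -0.3]
opening: 0.0878
gripper_force: 0.0
```

Emit:
send_rows(
  plan=[
    [[0,0,-1.5,0,0,0],[0,0,-3.5,0,0,-5],[0,0,-5,0,0,-12],[0,0,-6,0,0,-19],[0,0,-6,0,0,-26],[0,0,-6,0,0,-33],[0,0,-6,0,0,-40],[0,0,-6,0,0,-47]],
  ],
)

```text
clock: 22.25
tool_pos: [0.557, -0.0715, 0.0427]
orientation: [-180.0, -0.0, -27.7]
force: [0.1, -0.5, -0.7]
opening: 0.0878
gripper_force: 0.0
```

Emit:
send_rows(
  plan=[
    [[0,0,0,0,0,-7],[0,0,0,0,0,-14],[0,0,0,0,0,-16],[0,0,0,0,0,-16]],
  ],
)

```text
clock: 22.58
tool_pos: [0.5569, -0.0715, 0.0425]
orientation: [-180.0, -0.0, -11.9]
force: [-0.2, -0.8, -0.5]
opening: 0.088
gripper_force: 0.0
```

```bash
cat >> h.py <<'E'
def lowsat(im): return cv2.merge([((im.max(2).astype(int)-im.min(2)<35)&(im.max(2)>120)).astype(np.uint8)*255]*3)
E
python3 - <<'E'
from h import *
for i in range(3): s,im=snap("wrist")
o=ctrl.get_obs(); f=disc_fit(s,lowsat(im),(.557,-.0715),.018,.026,128,half=.045); print(f,o["joint_pos"].round(0))
t,ti=snap("top"); print("top stack",disc_fit(t,ti,(.526,.3375),.024,.03,150,half=.05))
go((f[1],f[2],-.0235),f[3]-360,o)
E
```

```text
[ 7.022e-01  5.570e-01 -7.100e-02  3.480e+02] [ 13.  18. -25.   0. -47.  65.]
top stack [  0.7372   0.5255   0.3395 252.    ]
tcp [ 0.5569 -0.0716  0.0423] rpy [-1.800e+02 -1.000e-02 -1.213e+01] t 22.73 -> shift [-0.   -0.06  6.58] turn [-0.   -0.01 -0.13] rows 2.0
```

Emit:
send_rows(
  plan=[
    [[0,0,1,0,0,0],[0,-0.05,2.3,0,0,0],[0,-0.05,3.6,0,0,0],[0,-0.05,4.8,0,0,0],[0,-0.05,5.5,0,0,0],[0,-0.05,6,0,0,0],[0,-0.05,6.5,0,0,0],[0,-0.05,6.5,0,0,0]],
  ],
)

```text
clock: 23.45
tool_pos: [0.5565, -0.0711, -0.0238]
orientation: [180.0, 0.1, -12.0]
force: [0.2, 0.0, -0.1]
opening: 0.0876
gripper_force: 0.0
```

Emit:
send_rows(
  plan=[
    [[0,0,0,0,0,0],[0,0,0,0,0,0],[0,0,0,0,0,0],[0,0,0,0,0,0],[0,0,0,0,0,0],[0,0,0,0,0,0],[0,0,0,0,0,0],[0,0,0,0,0,0]],
  ],
  fingers=0.48,
)

```text
clock: 24.12
tool_pos: [0.5571, -0.0711, -0.0227]
orientation: [-180.0, -0.0, -12.0]
force: [-1.2, -0.2, 2.4]
opening: 0.0504
gripper_force: 30.0
```

Emit:
send_rows(
  plan=[
    [[0,0,0,0,0,0],[0,0,-0.5,0,0,0],[0,0,-2,0,0,0],[0,0,-4,0,0,0],[0,0,-7,0,0,0],[0,0,-10,0,0,0],[0,0,-13,0,0,0],[0,0,-14,0,0,0]],
  ],
)

```text
clock: 24.78
tool_pos: [0.5591, -0.071, 0.1218]
orientation: [-179.9, -0.3, -12.0]
force: [1.3, 0.4, -1.4]
opening: 0.0506
gripper_force: 30.0
```

Emit:
send_rows(
  plan=[
    [[0,0,0,0,0,0],[0,0,0,0,0,0],[0,0,0,0,0,0]],
  ],
)

```text
clock: 25.03
tool_pos: [0.5556, -0.0711, 0.1154]
orientation: [180.0, 0.2, -12.1]
force: [0.8, -0.1, -2.5]
opening: 0.0507
gripper_force: 30.0
```

Run:
```python
from h import *
for i in range(3): s,im=snap("wrist")
o=ctrl.get_obs(); print(o["tool_pos"],o["force"].round(1),o["opening"],o["gripper_force"])
R=Rn.from_euler('xyz',o["orientation"],degrees=True)
g=cv2.cvtColor(im,cv2.COLOR_BGR2GRAY); zt=o["tool_pos"][2]+.0235+.018
T=lambda uv:(R.inv().apply(np.r_[unproj(s,uv,zt),0]-np.r_[o["tool_pos"][:2],0])*1000).round(1)[:2]
c=proj(s,[np.r_[o["tool_pos"][:2],zt]])[0]; print("centre px",c)
for r in (195,199,203,206,210,214,218): print(r,T((320,r)),g[r,275:368:3].tolist())
print("col",g[170:265:2,320].tolist()); print("col+-25",g[170:265:2,298].tolist())
go((.526-.035,.3375+.061,.09),-60,o)
```

```text
[ 0.55593496 -0.07119539  0.11541032] [-0.1 -1.  -2.2] 0.050403845652316454 29.999666665680707
centre px [321.33402526 248.95821444]
195 [33.1 -0.8] [118, 122, 122, 125, 121, 249, 247, 247, 247, 246, 246, 246, 246, 247, 247, 246, 246, 246, 246, 246, 247, 225, 222, 221, 223, 224, 225, 222, 173, 104, 101]
199 [30.8 -0.8] [118, 120, 124, 124, 124, 253, 247, 247, 247, 246, 246, 246, 246, 247, 247, 247, 246, 246, 247, 246, 248, 226, 225, 222, 222, 224, 225, 223, 225, 103, 103]
203 [28.4 -0.8] [116, 120, 121, 123, 126, 152, 247, 247, 247, 248, 248, 248, 246, 246, 247, 247, 246, 246, 247, 246, 249, 226, 225, 221, 221, 223, 225, 223, 225, 102, 101]
206 [26.6 -0.8] [115, 118, 120, 122, 124, 119, 248, 248, 221, 157, 161, 179, 247, 246, 247, 247, 247, 246, 246, 249, 154, 160, 172, 225, 221, 224, 224, 224, 223, 96, 101]
210 [24.3 -0.8] [113, 116, 118, 121, 123, 123, 223, 156, 158, 168, 199, 155, 242, 246, 247, 247, 247, 246, 247, 151, 156, 176, 157, 158, 165, 225, 224, 224, 222, 134, 101]
214 [21.9 -0.8] [113, 115, 118, 117, 121, 154, 152, 183, 194, 194, 196, 194, 241, 246, 246, 247, 247, 246, 2
[... 174 characters left out ...]
 194, 192, 194, 191, 190, 190, 185, 146, 218, 223, 223, 97]
col [246, 246, 246, 246, 246, 246, 246, 246, 246, 246, 246, 246, 246, 246, 247, 247, 247, 247, 247, 247, 247, 247, 247, 247, 247, 247, 247, 247, 246, 246, 246, 246, 246, 246, 246, 246, 246, 246, 246, 251, 147, 150, 148, 146, 169, 181, 179, 161]
col+-25 [246, 246, 246, 246, 246, 246, 246, 246, 246, 246, 246, 247, 247, 247, 247, 247, 247, 248, 252, 155, 160, 165, 193, 192, 191, 192, 190, 189, 188, 189, 186, 187, 187, 186, 186, 185, 185, 182, 181, 182, 180, 181, 180, 179, 175, 173, 217, 190]
tcp [ 0.5559 -0.0712  0.1154] rpy [ 1.7994e+02  1.6000e-01 -1.2040e+01] t 25.18 -> shift [-16.14 -44.59   2.54] turn [ 0.12  0.13 47.96] rows 12.0
```

Emit:
send_rows(
  plan=[
    [[-0.7,-2,0,0,0,0],[-1.8,-5,0,0,0,0],[-3,-8.3,0,0,0,0],[-4.2,-11.6,0,0,0,0],[-5.4,-15,0,0,0,0],[-6.6,-18.3,0,0,0,0],[-7.8,-21.5,0,0,0,0],[-9,-24.8,0,0,0,0]],
  ],
)

```text
clock: 25.85
tool_pos: [0.5196, 0.1915, 0.1161]
orientation: [179.9, 0.1, -12.0]
force: [0.4, -0.4, -2.1]
opening: 0.0507
gripper_force: 30.0
```

Emit:
send_rows(
  plan=[
    [[-1.2,-3.2,0,0,0,6],[-2.4,-6.4,0,0,0,12],[-3.6,-9.5,0,0,0,18],[-4.8,-12.5,0,0,0,24],[-5.8,-15.3,0,0,0,30],[-6.6,-17.6,0,0,0,36],[-7.1,-19.2,0,0,0,42],[-7.3,-19.9,0,0,0,48]],
  ],
)

```text
clock: 26.52
tool_pos: [0.4899, 0.4022, 0.1154]
orientation: [179.9, -0.0, -60.2]
force: [1.6, -0.3, -2.3]
opening: 0.0506
gripper_force: 30.0
```

Emit:
send_rows(
  plan=[
    [[0,0,0,0,0,0],[0,0,0,0,0,0],[0,0,0,0,0,0]],
  ],
)

```text
clock: 26.77
tool_pos: [0.4904, 0.3991, 0.1163]
orientation: [179.9, -0.0, -59.9]
force: [-1.3, -0.1, -2.8]
opening: 0.0509
gripper_force: 30.0
```

Run:
```python
from h import *
for i in range(2): s,im=snap("wrist")
o=ctrl.get_obs(); print(o["force"].round(1)); go((.4898,.399,-.0027),-60.2,o)
orange=lambda p:(p[...,2].astype(int)-p[...,0]>50)|(p.min(2)>130)
print(circ_fit(s,im,(.526,.338),.009,.036,orange,half=.06))
for t in(130,170,200): print(disc_fit(s,im,(.526,.338),.024,.03,t,half=.05))
```

```text
[ 0.4  0.6 -1.8]
tcp [0.4907 0.3991 0.1169] rpy [ 1.7997e+02 -1.0000e-02 -5.9940e+01] t 26.87 -> shift [-0.04  0.08 11.96] turn [ 0.03 -0.01  0.26] rows 3.0
[0.9849 0.527  0.3375]
[0.5912 0.532  0.337  0.    ]
[  0.6292   0.531    0.337  135.    ]
[  0.7283   0.525    0.339  120.    ]
```

Emit:
send_rows(
  plan=[
    [[0,0.05,2,0,0,0],[0,0.07,4.5,0,0,0],[0,0.07,7,0,0,0],[0,0.07,9,0,0,0],[0,0.07,10.5,0,0,0],[0,0.07,11.5,0,0,0],[0,0.07,11.9,0,0,0],[0,0.07,11.9,0,0,0]],
  ],
)

```text
clock: 27.53
tool_pos: [0.4901, 0.399, -0.0025]
orientation: [179.9, -0.0, -60.0]
force: [-0.5, -0.8, -2.3]
opening: 0.0503
gripper_force: 30.0
```

Emit:
send_rows(
  plan=[
    [[0,0,0,0,0,0],[0,0,0,0,0,0]],
  ],
)

```text
clock: 27.7
tool_pos: [0.4908, 0.4004, -0.0007]
orientation: [-179.9, 0.0, -60.0]
force: [0.0, -0.2, -1.7]
opening: 0.0505
gripper_force: 30.0
```

Run:
```python
from h import *
for i in range(2): s,im=snap("wrist")
o=ctrl.get_obs(); print(o["force"].round(1)); go((.4898,.399,-.0027),-60,o);go((.5248,.3384,-.0027),-60,o)
```

```text
[ 0.2  0.8 -2.8]
tcp [ 0.4906  0.4004 -0.0008] rpy [-1.799e+02  4.000e-02 -6.001e+01] t 27.8 -> shift [0.08 0.13 0.19] turn [-0.1   0.04 -0.01] rows 1.0
tcp [ 0.4906  0.4004 -0.0008] rpy [-1.799e+02  4.000e-02 -6.001e+01] t 27.8 -> shift [7.08 0.13 0.19] turn [-0.1   0.04 -0.01] rows 2.0
```

Emit:
send_rows(
  plan=[
    [[0.7,0.1,0.1,0,0,0],[1.5,0.1,0.15,0,0,0],[2.2,0.1,0.15,0,0,0],[2.8,0.1,0.15,0,0,0],[3.4,0.1,0.15,0,0,0],[3.8,0.1,0.15,0,0,0],[3.8,0.1,0.15,0,0,0],[3.8,0.1,0.15,0,0,0]],
  ],
)

```text
clock: 28.47
tool_pos: [0.5084, 0.3661, -0.0034]
orientation: [-180.0, 0.0, -60.1]
force: [-0.1, -0.5, -2.0]
opening: 0.0509
gripper_force: 30.0
```

Run:
```python
from h import *
for i in range(2): s,im=snap("wrist")
o=ctrl.get_obs(); print(o["force"].round(1)); go((.5248,.3384,-.0027),-60,o)
```

```text
[ 0.2 -0.1 -2.3]
tcp [ 0.5082  0.3665 -0.0034] rpy [-179.99    0.    -60.03] t 28.57 -> shift [ 3.26 -0.03 -0.07] turn [-0.01  0.   -0.03] rows 1.0
```

Emit:
send_rows(
  plan=[
    [[0.2,-0.03,-0.05,0,0,0],[0.5,-0.03,-0.05,0,0,0],[0.8,-0.03,-0.05,0,0,0],[1.1,-0.03,-0.05,0,0,0],[1.4,-0.03,-0.05,0,0,0],[1.7,-0.03,-0.05,0,0,0],[1.7,-0.03,-0.05,0,0,0]],
  ],
)

```text
clock: 29.15
tool_pos: [0.5172, 0.3511, -0.0029]
orientation: [180.0, -0.0, -60.1]
force: [-0.3, 1.0, -1.8]
opening: 0.0503
gripper_force: 30.0
```

Emit:
send_rows(
  plan=[
    [[0.3,0,0,0,0,0],[0.6,0,0,0,0,0],[0.9,0,0,0,0,0],[1.2,0,0,0,0,0],[1.5,0,0,0,0,0],[1.6,0,0,0,0,0],[1.6,0,0,0,0,0]],
  ],
)

```text
clock: 29.73
tool_pos: [0.5251, 0.3376, -0.003]
orientation: [180.0, 0.0, -60.1]
force: [-0.2, -0.4, -1.8]
opening: 0.0508
gripper_force: 30.0
```

Emit:
send_rows(
  plan=[
    [[0.05,0,0,0,0,0],[0.1,0,0,0,0,0],[0.1,0,0,0,0,0],[0.1,0,0,0,0,0]],
  ],
)

```text
clock: 30.07
tool_pos: [0.5254, 0.3371, -0.0029]
orientation: [-180.0, 0.0, -60.0]
force: [0.1, 0.6, -2.6]
opening: 0.0507
gripper_force: 30.0
```

Now I'll push to the slot end to confirm it's home.

Emit:
send_rows(
  plan=[
    [[0.05,0,0,0,0,0],[0.1,0,0,0,0,0],[0.1,0,0,0,0,0],[0.1,0,0,0,0,0]],
  ],
)

```text
clock: 30.4
tool_pos: [0.5259, 0.3361, -0.0029]
orientation: [180.0, -0.0, -60.0]
force: [0.4, -0.2, -1.2]
opening: 0.0508
gripper_force: 30.0
```

Emit:
send_rows(
  plan=[
    [[0.03,0,0,0,0,0],[0.06,0,0,0,0,0],[0.06,0,0,0,0,0],[0.06,0,0,0,0,0]],
  ],
)

```text
clock: 30.73
tool_pos: [0.5263, 0.3356, -0.0029]
orientation: [-180.0, 0.0, -60.0]
force: [-0.0, -0.3, -2.1]
opening: 0.0507
gripper_force: 30.0
```

Emit:
send_rows(
  plan=[
    [[0.05,0,0,0,0,0],[0.1,0,0,0,0,0],[0.1,0,0,0,0,0]],
  ],
)

```text
clock: 30.98
tool_pos: [0.5267, 0.335, -0.0029]
orientation: [-180.0, 0.0, -60.0]
force: [-0.7, 1.8, -2.9]
opening: 0.0504
gripper_force: 30.0
```

Run:
```python
from h import *
F=[]
for i in range(4): s,im=snap("top"); F.append(ctrl.get_obs()["force"])
print(np.mean(F,0).round(2),ctrl.get_obs()["tool_pos"])
```

```text
[-1.43  1.68 -2.45] [ 0.52669585  0.33500255 -0.00290164]
```

Contact, so it's home. I'll back off about 1.2 mm, lower it, and release.

Emit:
send_rows(
  plan=[
    [[-0.12,0,0,0,0,0],[-0.12,0,0.08,0,0,0],[-0.12,0,0.15,0,0,0],[-0.12,0,0.2,0,0,0],[-0.12,0,0.2,0,0,0]],
  ],
)

```text
clock: 31.6
tool_pos: [0.5262, 0.3355, -0.0047]
orientation: [180.0, -0.0, -60.0]
force: [-1.7, -1.1, 2.0]
opening: 0.0506
gripper_force: 30.0
```

Emit:
send_rows(
  plan=[
    [[0,0,0.05,0,0,0],[0,0,0.05,0,0,0],[0,0,0.05,0,0,0]],
  ],
)

```text
clock: 31.85
tool_pos: [0.5262, 0.3356, -0.0047]
orientation: [-180.0, -0.0, -60.0]
force: [-2.8, -1.6, 6.3]
opening: 0.0507
gripper_force: 30.0
```

Emit:
send_rows(
  plan=[
    [[0,0,-0.05,0,0,0],[0,0,-0.05,0,0,0],[0,0,-0.05,0,0,0],[0,0,-0.05,0,0,0],[0,0,-0.05,0,0,0],[0,0,-0.05,0,0,0]],
  ],
  fingers=0.95,
)

```text
clock: 32.35
tool_pos: [0.5261, 0.3358, -0.0051]
orientation: [180.0, -0.0, -60.0]
force: [0.5, 0.1, -0.6]
opening: 0.0815
gripper_force: 0.0
```

Emit:
send_rows(
  plan=[
    [[0,0,-1,0,0,0],[0,0,-3,0,0,0],[0,0,-5.5,0,0,0],[0,0,-8,0,0,0],[0,0,-9.5,0,0,0],[0,0,-10,0,0,0],[0,0,-10,0,0,0]],
  ],
)

```text
clock: 32.93
tool_pos: [0.5269, 0.3366, 0.0974]
orientation: [-179.8, 0.1, -60.0]
force: [0.2, -0.2, -0.4]
opening: 0.0836
gripper_force: 0.0
```

```bash
cat >> h.py <<'E'
def fork_fit(s,im,c,z=.14,half=.09,res=.001,angs=range(-80,21,2)):
    """fork seat x,y and stand yaw: bright tines, dark gap and dark outsides"""
    p=cv2.cvtColor(rect(s,im,c,z,half,res),cv2.COLOR_BGR2GRAY).astype(np.float32); b=45; best=(-9,)
    i,j=np.mgrid[-b:b+1,-b:b+1]*res
    for a in angs:
        t=np.radians(a); u=i*np.cos(t)+j*np.sin(t); v=abs(-i*np.sin(t)+j*np.cos(t))
        tine=(u>-.024)&(u<.03)&(v>.007)&(v<.018)|(u>.013)&(u<.03)&(v<.018)
        dom=(u>-.034)&(u<.03)&(v<.028)
        R=cv2.matchTemplate(p,tine.astype(np.float32),cv2.TM_CCOEFF_NORMED,mask=dom.astype(np.float32))
        R[~np.isfinite(R)]=-1; _,mx,_,l=cv2.minMaxLoc(R)
        if mx>best[0]: best=(mx,c[0]-half+(l[1]+b)*res,c[1]-half+(l[0]+b)*res,a)
    return np.round(best,4)
E
python3 - <<'E'
from h import *
for i in range(2): s,im=snap("top")
o=ctrl.get_obs(); print(o["force"].round(1),o["tool_pos"],o["opening"])
print("fork top",fork_fit(s,im,(.588,-.306)))
w,wi=snap("wrist"); orange=lambda p:(p[...,2].astype(int)-p[...,0]>50)|(p.min(2)>130)
print("cup",circ_fit(w,wi,(.526,.338),.009,.036,orange,half=.06))
go((.5257,.338,.031),-60,o)
E
```

```text
[-0.9 -0.  -0.8] [0.52568877 0.33553189 0.09461394] 0.0836878200660659
fork top [  0.8725   0.591   -0.306  -44.    ]
cup [0.8036 0.527  0.3375]
tcp [0.5257 0.3355 0.0946] rpy [ 1.7996e+02  1.0000e-02 -6.0040e+01] t 33.03 -> shift [-0.21 -0.13  6.36] turn [ 0.04  0.01 -0.04] rows 2.0
```

Emit:
send_rows(
  plan=[
    [[-3,0,0,0,0,0],[-6,0,0,0,0,0],[-7.5,0,0,0,0,0],[-7.5,0,0,0,0,0],[-7.5,0,0,0,0,0]],
  ],
)

```text
clock: 33.5
tool_pos: [0.4878, 0.4009, 0.0938]
orientation: [179.9, -0.0, -59.9]
force: [-0.3, -0.6, -0.2]
opening: 0.0833
gripper_force: 0.0
```

Run:
```python
from h import *
s,im=snap("wrist"); s,im=snap("wrist"); o=ctrl.get_obs()
orange=lambda p:(p[...,2].astype(int)-p[...,0]>50)|(p.min(2)>130)
white=lambda p:(p.min(2)>110)
print("cup",circ_fit(s,im,(.526,.338),.009,.036,orange,half=.06))
for t in(110,150,190): print("small",disc_fit(s,im,(.526,.338),.036,.026,t,half=.045),"union circle r30",circ_fit(s,im,(.526,.338),.024,.03,lambda p:p.min(2)>t,half=.05),"knob r9",circ_fit(s,im,(.526,.338),.079,.009,lambda p:p.min(2)>t,half=.03))
# polar brightness around stem at z=.036 radius 18 mm (small slot), and z=.024 radius 28
g=cv2.cvtColor(im,cv2.COLOR_BGR2GRAY)
for z,r in((.036,.020),(.036,.0235),(.024,.0285)):
    A=np.radians(np.arange(0,360,10)); P=np.c_[.526+r*np.cos(A),.338+r*np.sin(A),0*A+z]; q=proj(s,P).round().astype(int)
    print(z,r,[int(g[b,a]) for a,b in q])
# hue of cup-free coarse ascii
p=cv2.cvtColor(rect(s,im,(.526,.338),.036,.04,.002),cv2.COLOR_BGR2GRAY)
for row in p[::-1]: print("".join(" .:-=+*#%@"[min(9,int(v)//26)] for v in row[::-1]))
go((.5257,.338,.031),-45,o)
```

```text
cup [0.9832 0.527  0.3375]
small [  0.4836   0.5215   0.331  225.    ] union circle r30 [0.7604 0.531  0.337 ] knob r9 [0.432  0.5315 0.3545]
small [ 0.4983  0.533   0.3425 45.    ] union circle r30 [0.8635 0.5255 0.338 ] knob r9 [0.4457 0.529  0.354 ]
small [  0.5577   0.533    0.338  315.    ] union circle r30 [0.9427 0.5255 0.3385] knob r9 [0.4665 0.528  0.3525]
0.036 0.02 [238, 222, 220, 219, 220, 216, 219, 213, 224, 238, 241, 240, 241, 241, 241, 238, 237, 239, 243, 242, 242, 243, 243, 243, 244, 243, 243, 244, 210, 222, 220, 243, 244, 243, 242, 242]
0.036 0.0235 [242, 219, 217, 217, 216, 216, 212, 209, 230, 238, 241, 232, 239, 235, 240, 240, 240, 238, 241, 242, 242, 242, 241, 241, 243, 243, 243, 243, 243, 222, 242, 243, 244, 243, 242, 243]
0.024 0.0285 [249, 248, 248, 248, 248, 247, 250, 214, 216, 238, 228, 175, 185, 169, 240, 242, 240, 241, 242, 243, 243, 243, 244, 244, 243, 244, 245, 245, 240, 244, 241, 244, 240, 229, 224, 223]
=-----======-===========================
==--===-================================
=-===-===========--=----================
====-========-=#%@@@@@@%*-===
[... 929 characters left out ...]
@@@@@@@@@@@@@@@@@*#------
===---+#*+%@@@@@@@@@@@@@@@@@@@@##=------
===----*#+#@@@@@@@@@@@@@@@@@@@@**-------
====---=##@@@@@@@@@@@@@@@@@@@@##--------
====----=#@@@@@@@@@@@@@@@@@@@*#---------
=====-----*@@@@@@@@@@@@@@@@%#*----------
=====------+%@@@@@@@@@@@@%##*-----------
======-------+#%@@@@@@@%*#=-------------
=======--------++*#####+=:--------------
========--------------------------------
========--------------------------------
=========-------------------------------
=========----------=--------------------
==========---------==-------------------
tcp [0.4885 0.4    0.0943] rpy [ 1.7992e+02 -4.0000e-02 -6.0030e+01] t 33.6 -> shift [ 7.22 -0.13  6.33] turn [  0.09  -0.03 -15.03] rows 3.0
```

The stack reads correctly: the union outline is centred at (0.5255, 0.338), the large slot dips at about 120° and the small one at about 290–300°. Next I'll take the knob.

Emit:
send_rows(
  plan=[
    [[2,0,0,0,0,0],[4.5,-0.1,0,0,0,0],[6.5,-0.1,0,0,0,0],[7.25,-0.1,1,0,0,0],[7.25,-0.1,2.8,0,0,0],[7.25,-0.1,4.5,0,0,0],[7.25,-0.1,5.7,0,0,0],[7.25,-0.1,6.2,0,0,0]],
  ],
)

```text
clock: 34.27
tool_pos: [0.5249, 0.3369, 0.0306]
orientation: [179.8, -0.0, -60.1]
force: [-0.0, 0.6, -0.4]
opening: 0.0831
gripper_force: 0.0
```

Emit:
send_rows(
  plan=[
    [[0,0,0.1,0,0,0],[0,0,0.1,0,0,0],[0,0,0.1,0,0,0],[0,0,0.1,0,0,0],[0,0,0.1,0,0,0],[0,0,0.1,0,0,0],[0,0,0.1,0,0,0],[0,0,0.1,0,0,0]],
  ],
  fingers=0.35,
)

```text
clock: 34.93
tool_pos: [0.5258, 0.3386, 0.0323]
orientation: [-180.0, 0.0, -60.0]
force: [0.2, -0.0, -0.3]
opening: 0.0355
gripper_force: 0.0
```

Run:
```python
from h import *
for i in range(2): s,im=snap("wrist")
o=ctrl.get_obs(); print(o["force"].round(1),o["opening"]); go((.526,.3378,.031),-60,o)
```

```text
[ 0.  -0.3 -0.3] 0.03175629335145653
tcp [0.5258 0.3385 0.0322] rpy [-179.99    0.    -60.02] t 35.03 -> shift [0.07 0.01 0.12] turn [-0.01  0.   -0.02] rows 1.0
```

Emit:
send_rows(
  plan=[
    [[0.05,0,0.08,0,0,0],[0.05,0,0.08,0,0,0],[0.05,0,0.08,0,0,0],[0.05,0,0.08,0,0,0],[0.05,0,0.08,0,0,0],[0.05,0,0.08,0,0,0]],
  ],
  fingers=0.1,
)

```text
clock: 35.53
tool_pos: [0.5261, 0.3381, 0.0312]
orientation: [-180.0, -0.0, -60.0]
force: [1.1, 0.2, -1.1]
opening: 0.0168
gripper_force: 30.0
```

Emit:
send_rows(
  plan=[
    [[0,0,0,0,0,0],[0,0,-0.2,0,0,0],[0,0,-0.7,0,0,0],[0,0,-1.5,0,0,0],[0,0,-2,0,0,0],[0,0,-2,0,0,0]],
  ],
)

```text
clock: 36.03
tool_pos: [0.5265, 0.3386, 0.0529]
orientation: [-179.9, 0.0, -60.0]
force: [-0.4, 0.5, -6.0]
opening: 0.0169
gripper_force: 30.0
```

The weight reads 6 N, so all three pieces are in hand. Next I'll carry it to a spot in front of the grey fork.

Emit:
send_rows(
  plan=[
    [[0.5,0.3,-1,0,0,0],[1.5,0.9,-2,0,0,0],[3.1,1.7,-3.2,0,0,0],[5.1,2.9,-4.5,0,0,0],[7.4,4.2,-5.7,0,0,0],[9.7,5.5,-6.7,0,0,0],[12.3,6.9,-7.4,0,0,0],[14.9,8.4,-7.7,0,0,0]],
  ],
)

```text
clock: 36.7
tool_pos: [0.5279, 0.1646, 0.1309]
orientation: [-179.8, -0.0, -60.0]
force: [0.9, -0.0, -6.0]
opening: 0.0166
gripper_force: 30.0
```

Emit:
send_rows(
  plan=[
    [[2.6,1.4,0,0,0,0],[5.1,2.9,0,0,0,0],[7.7,4.3,0,0,0,0],[10.3,5.8,0,0,0,0],[12.8,7.2,0,0,0,0],[15.4,8.6,0,0,0,0],[18,10.1,0,0,0,0],[20.5,11.5,0,0,0,0]],
  ],
)

```text
clock: 37.37
tool_pos: [0.5292, -0.0709, 0.1296]
orientation: [-179.9, -0.0, -60.1]
force: [0.3, 1.3, -7.1]
opening: 0.0168
gripper_force: 30.0
```

Emit:
send_rows(
  plan=[
    [[2.3,1.3,0,0,0,-2],[4.6,2.6,0,0,0,-4],[6.9,3.9,0,0,0,-6],[9.2,5.2,0,0,0,-9],[11.3,6.3,0,0,0,-12],[13.3,7.5,0,0,0,-14],[14.9,8.4,0,0,0,-16],[15.9,8.9,0,0,0,-16]],
  ],
)

```text
clock: 38.03
tool_pos: [0.5311, -0.2531, 0.1294]
orientation: [-180.0, -0.0, -44.0]
force: [-0.6, -0.3, -6.6]
opening: 0.0167
gripper_force: 30.0
```

Emit:
send_rows(
  plan=[
    [[0,0,0,0,0,0],[0,0,0,0,0,0],[0,0,0,0,0,0]],
  ],
)

```text
clock: 38.28
tool_pos: [0.5321, -0.2502, 0.1287]
orientation: [-180.0, 0.0, -44.1]
force: [0.1, 1.4, -6.3]
opening: 0.0165
gripper_force: 30.0
```

Run:
```python
from h import *
for i in range(2): s,im=snap("wrist")
o=ctrl.get_obs(); print(o["force"].round(1),o["opening"],o["gripper_force"],o["joint_pos"].round(0))
print("px of seat",proj(s,[(.591,-.306,.14)]))
f=fork_fit(s,im,(.591,-.306),half=.07,res=.0005 if 0 else .001,angs=range(-60,-29,1)); print("wrist fork",f)
for z in(.136,.143): print(fork_fit(s,im,(.591,-.306),z=z,half=.07,angs=range(-60,-29,1)))
t,ti=snap("top"); print("top",fork_fit(t,ti,(.591,-.306),half=.07,angs=range(-60,-29,1)))
p=cv2.cvtColor(rect(s,im,(.591,-.306),.14,.07,.0025),cv2.COLOR_BGR2GRAY)
for row in p[::-1]: print("".join(" .:-=+*#%@"[min(9,int(v)//26)] for v in row[::-1]))
go((.533,-.25,.1297),-44,o)
```

```text
[-0.4 -0.  -6.5] 0.01658976172300886 29.99889314174652 [ -6.  15. -16.  -0. -59.  52.]
px of seat [[320.56945106 104.32026218]]
wrist fork [  0.9232   0.591   -0.306  -45.    ]
[  0.9116   0.591   -0.305  -45.    ]
[  0.9237   0.592   -0.306  -45.    ]
top [  0.3657   0.566   -0.297  -31.    ]
--------------------:-::-------                         
------------------::-:----------                        
-----------------:::-------------                       
----------------:::--------------%                      
---------------::---------------%%%                     
--------------::::-------------%%%%%                    
-------------:::--------------@%%%%%%.                  
------------:::------------=-%%%%@%%%@:                 
-----------::------------=--%%%%%@@%@@@=                
----------:----------------%@%%%@@@@@@@@+               
--------::--------------=-@@@@@@%@@@@@@@@#              
--------::-------------==-%%@@+@@@@@@@@@@@%             
:------:::------------=====%%#@@@@@@@@@@@@@@            
::-----:::------------======%@@@@@@@@@@@@@@@@           
:::----
[... 1829 characters left out ...]
****=+::::::::::::::::::::::::::::-==++*+#%%
-+++=+=+********=#::::::::::::::::::::::::::::==+++*%%%%
:-****=+=*******+%:::::::::::::::::::::::::::===++%%%%%%
:*+****+*+******+%:::::::::::::::::::::::::::==++#%%%%%%
=====***+*******+#:::::::::::::::::::::::::::==++%%%%%%%
=+====**=*******+*:::::::::::::::::::::::::::=++#%%%%%%%
**====**=*******%::::::::::::::::::::::::::::=++%%%%%%%%
***===**=******#%::::::::::::::::::::::::::::==+%%%%%%%%
***+==#.+*****%%:::::::::::::::::::::::::::::==+%%%%%%%%
****==.:+****#%#::::::::::::::::::::::::::::::=+%%%%%%%%
tcp [ 0.5326 -0.2497  0.1286] rpy [-1.7998e+02 -1.0000e-02 -4.4010e+01] t 38.38 -> shift [ 0.05 -0.   -0.11] turn [-0.02 -0.01 -0.01] rows 1.0
```

The fork is clear in the wrist data: seat (0.591, -0.306), yaw -45°, consistent with the top camera. I'll lower 5 mm so that the tines pass midway between collar and disc, then enter.

Emit:
send_rows(
  plan=[
    [[0,0,0.2,0,0,0],[0.5,0,0.5,0,0,0.5],[1.2,0,0.5,0,0,1],[2,0,0.5,0,0,1],[2.8,0,0.5,0,0,1],[3.5,0,0.5,0,0,1],[4,0,0.5,0,0,1],[4,0,0.5,0,0,1]],
  ],
)

```text
clock: 39.1
tool_pos: [0.5625, -0.279, 0.1229]
orientation: [180.0, -0.0, -45.1]
force: [0.4, -1.4, -6.6]
opening: 0.0166
gripper_force: 30.0
```

Run:
```python
from h import *
for i in range(3): s,im=snap("wrist")
o=ctrl.get_obs(); print(o["force"].round(1)); print("fork",fork_fit(s,im,(.591,-.306),half=.07,angs=range(-50,-39,1)))
go((.591,-.306,.1237),-45,o)
```

```text
[ 0.1 -0.6 -6.2]
fork [  0.7664   0.6     -0.314  -45.    ]
tcp [ 0.5612 -0.278   0.123 ] rpy [ 1.7999e+02  4.0000e-02 -4.5050e+01] t 39.25 -> shift [ 4.08 -0.13 -0.07] turn [ 0.01  0.04 -0.05] rows 1.0
```

Emit:
send_rows(
  plan=[
    [[0.4,-0.1,-0.05,0,0,0],[0.9,-0.1,-0.05,0,0,0],[1.4,-0.1,-0.05,0,0,0],[1.9,-0.1,-0.05,0,0,0],[2.4,-0.1,-0.05,0,0,0],[2.4,-0.1,-0.05,0,0,0]],
  ],
)

```text
clock: 39.75
tool_pos: [0.5801, -0.2951, 0.1236]
orientation: [180.0, -0.0, -45.0]
force: [0.5, -0.5, -7.1]
opening: 0.0164
gripper_force: 30.0
```

Emit:
send_rows(
  plan=[
    [[0.4,0,0,0,0,0],[0.8,0,0,0,0,0],[1.2,0,0,0,0,0],[1.6,0,0,0,0,0],[1.7,0,0,0,0,0],[1.7,0,0,0,0,0],[1.7,0,0,0,0,0]],
  ],
)

```text
clock: 40.33
tool_pos: [0.5911, -0.3063, 0.1236]
orientation: [180.0, 0.0, -45.0]
force: [0.3, 0.1, -6.3]
opening: 0.0169
gripper_force: 30.0
```

Emit:
send_rows(
  plan=[
    [[0,0,0.15,0,0,0],[0,0,0.3,0,0,0],[0,0,0.45,0,0,0],[0,0,0.6,0,0,0],[0,0,0.6,0,0,0]],
  ],
)

```text
clock: 40.75
tool_pos: [0.591, -0.3062, 0.1173]
orientation: [180.0, 0.0, -45.0]
force: [-0.5, 0.6, -6.6]
opening: 0.0168
gripper_force: 30.0
```

Emit:
send_rows(
  plan=[
    [[0,0,0.1,0,0,0],[0,0,0.15,0,0,0],[0,0,0.15,0,0,0]],
  ],
)

```text
clock: 41.0
tool_pos: [0.5912, -0.3063, 0.1161]
orientation: [180.0, 0.0, -45.0]
force: [-0.3, -0.7, -6.2]
opening: 0.0169
gripper_force: 30.0
```

Emit:
send_rows(
  plan=[
    [[0,0,0.05,0,0,0],[0,0,0.1,0,0,0],[0,0,0.1,0,0,0]],
  ],
)

```text
clock: 41.25
tool_pos: [0.5913, -0.3064, 0.1153]
orientation: [-180.0, -0.0, -45.0]
force: [0.5, 0.8, -7.3]
opening: 0.0169
gripper_force: 30.0
```

Emit:
send_rows(
  plan=[
    [[0,0,0.05,0,0,0],[0,0,0.1,0,0,0],[0,0,0.1,0,0,0]],
  ],
)

```text
clock: 41.5
tool_pos: [0.5914, -0.3064, 0.1151]
orientation: [-180.0, -0.0, -45.0]
force: [-1.5, 1.7, 1.6]
opening: 0.0171
gripper_force: 30.0
```

Emit:
send_rows(
  plan=[
    [[0,0,0.05,0,0,0],[0,0,0.05,0,0,0],[0,0,0.05,0,0,0]],
  ],
)

```text
clock: 41.75
tool_pos: [0.5915, -0.3065, 0.1151]
orientation: [-180.0, -0.1, -45.0]
force: [-3.1, 3.0, 5.5]
opening: 0.0168
gripper_force: 30.0
```

The collar is down at 0.140 m and takes the weight. I'll release and withdraw upward.

Emit:
send_rows(
  plan=[
    [[0,0,-0.1,0,0,0],[0,0,-0.1,0,0,0]],
  ],
)

```text
clock: 41.92
tool_pos: [0.5914, -0.3064, 0.1151]
orientation: [-180.0, -0.0, -45.0]
force: [-2.9, 1.6, 1.7]
opening: 0.0165
gripper_force: 30.0
```

Emit:
send_rows(
  plan=[
    [[0,0,0,0,0,0],[0,0,0,0,0,0],[0,0,0,0,0,0],[0,0,0,0,0,0],[0,0,0,0,0,0],[0,0,0,0,0,0],[0,0,0,0,0,0]],
  ],
  fingers=0.6,
)

```text
clock: 42.5
tool_pos: [0.5913, -0.3064, 0.1147]
orientation: [-180.0, -0.0, -45.0]
force: [0.0, -0.3, -0.6]
opening: 0.052
gripper_force: 0.0
```

Emit:
send_rows(
  plan=[
    [[0,0,-0.5,0,0,0],[0,0,-1.5,0,0,0],[0,0,-3,0,0,0],[0,0,-5,0,0,0],[0,0,-7,0,0,0],[0,0,-8,0,0,0],[0,0,-8,0,0,0]],
  ],
)

```text
clock: 43.08
tool_pos: [0.5928, -0.307, 0.1987]
orientation: [-179.9, -0.3, -45.0]
force: [0.2, -0.6, 0.5]
opening: 0.0524
gripper_force: 0.0
```

Emit:
send_rows(
  plan=[
    [[-1.5,0,0,0,0,0],[-4,0,0,0,0,0],[-6.5,0,0,0,0,0],[-8.5,0,0,0,0,0],[-9,0,0,0,0,0],[-9,0,0,0,0,0]],
  ],
)

```text
clock: 43.58
tool_pos: [0.5267, -0.2418, 0.1949]
orientation: [-180.0, 0.0, -45.0]
force: [0.1, 0.5, 0.3]
opening: 0.0524
gripper_force: 0.0
```

Run:
```python
from h import *
for i in range(3): s,im=snap("wrist")
o=ctrl.get_obs(); print(o["force"].round(1),o["tool_pos"],o["clock"])
p=cv2.cvtColor(rect(s,im,(.591,-.306),.145,.06,.0025),cv2.COLOR_BGR2GRAY)
for row in p[::-1]: print("".join(" .:-=+*#%@"[min(9,int(v)//26)] for v in row[::-1]))
print("knob",[circ_fit(s,im,(.591,-.306),.163,.009,lambda p:p.min(2)>t,half=.03) for t in(150,200)])
t,ti=snap("top"); p=cv2.cvtColor(rect(t,ti,(.526,.338),.009,.05,.004),cv2.COLOR_BGR2GRAY); print(p.tolist()[::4])
```

```text
[ 0.6 -0.4 -0.6] [ 0.52816246 -0.24300211  0.19457683] 43.7333
-------:------------------%%%%%%%%%%@@          
------:------------------%%%%%%%%%%@@@@         
-----:------------------%%%%%@%%%%@@@@@@        
---:---------------=---%%%%%%@%%%@@@@@@@@       
--::------------------%%%%%%%@@%@@@@@@@@@@      
-------------------=-#@@@@@%%@%@@@@@@@@@@@@     
-:---------------===-%@@@@@@@@@@@@@@@@@@@@@@    
------------------====%%%*@@@@@@@@@@@@@@@@@@@   
-:----------------=====%%@@@@@@@@@@@@@@@@@@@@@  
------------------======%@@@@@@@@@@@@@@@@@@@@@@ 
------------------=======%@@@@@@@@@@@@@@@@@@@@**
----------------=========@@@@@@@@@@@@@@@@@@@@***
-----------------=======@@@@@@@@@@@@@@@@@@@@****
----------------=====+*@@@@@@@@@@@@@@@@@@@@@@@#*
---------------===+@@@@@@@@@@@@@@@@@@@@@@@@@@***
---------------==@@@@@@@@@@@@@@@@@@@@@@@@@@@****
---------------=@@@@@@@@@@@@@@@@@@@@@@@@@@@#****
---------------@@@@@@@@@@@@@@@@@@@@@@@@@@@#*****
--------------@@@@@@@@@@@@@@@@@@@@@@@@%@@*******
-------------*@@@@@@@@@@@@@@@@@@@@@@@@@@%******-
-------------@@@@@@@@@@@@@@@@@@@@@@@@@@+******--
--------
[... 1473 characters left out ...]
, 61, 61, 60, 60, 62], [57, 60, 60, 59, 57, 63, 61, 62, 50, 51, 106, 108, 124, 137, 123, 116, 68, 56, 58, 59, 60, 59, 61, 57, 58], [59, 60, 61, 42, 33, 105, 161, 171, 171, 172, 173, 169, 172, 173, 170, 178, 153, 129, 161, 171, 118, 59, 59, 60, 59], [58, 60, 52, 32, 172, 170, 146, 168, 174, 175, 174, 170, 173, 174, 172, 171, 172, 163, 115, 141, 163, 151, 58, 56, 61], [58, 62, 59, 40, 93, 172, 166, 172, 174, 176, 174, 172, 174, 175, 170, 170, 180, 133, 116, 164, 157, 81, 59, 58, 59], [59, 60, 59, 61, 61, 58, 51, 76, 160, 183, 176, 177, 173, 176, 171, 173, 171, 157, 65, 57, 60, 61, 58, 61, 62], [57, 58, 59, 62, 59, 61, 56, 61, 60, 59, 62, 62, 58, 60, 59, 60, 58, 59, 58, 59, 59, 58, 59, 58, 57]]
```

The wrist data shows the loaded hanger hanging at the fork seat. The gripper is clear and reads no load, at t = 43.7 s, so I'm handing in.

```bash
python3 -c "
from plant import ctrl
print(ctrl.close_job())"
```

```text
the job is handed in; nothing more can be done
None
```

I handed the job in at about 44 s with the loaded hanger in the grey fork, collar on the tines and gripper clear; large disc on first, small disc on top with its slot opposite. My last checks were force readings and image fits with no picture left to view, and the hand-in gave no verdict.

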